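# Clear the die-cut trim down the indexed chute and reset the trimming station

### The job

Open the chute of the trimming station: pull the spring index knob up, slide the carriage one notch away from the deck and let the plunger drop in; then, holding the scraper block by its handle, wipe every loose piece of trim off the deck down into the chute (the trim is sharp: keep the gripper's fingers off it). Finally stand the scraper upright in the middle of its rubber mat, index the carriage back one notch so that the chute is covered and the plunger fully down, and set the die block flat on the middle of the cleared deck with its long side parallel to the chute, leaving the loose clamping knob where it is.

Things in the scene. Friction and masses are not known exactly. Their poses are not given: they have to be found in the camera images.
- base: Fixed aluminium trimming station, origin on the table. Along its y: deck (y -20 to 200 mm, top 85 mm high), chute (pit, y -100 to -20 mm, floor 8 mm high), index rail (y -112 to -270 mm). Deck and chute span x -113 to 113 mm between side curbs 12 mm thick, 18 mm above the deck; a like curb stands at the deck's back end (y 200 to 212 mm), none at its edge to the chute. Yaw within 0.2 rad
- deck (a point): centre of the deck's flat top: base x = 0, y = 90 mm, 85 mm above the table; axes as the base's
- chute (a point): centre of the chute's floor: base x = 0, y = -60 mm, 8 mm above the table, 77 mm below the deck; axes as the base's
- carriage (a joint): Slide (m) along base -y, 2 N friction: 0 = closed, its 5 mm steel cover plate over the whole chute; 0.080 = open, the only other notch (75 mm of chute free). Moves only while the plunger is up at least 11 mm; travel -0.012 to 0.100, so it can overshoot. Within 2 mm of a notch the released plunger drops in; elsewhere it rides on the comb, plunger at about 0.012
- plunger (a joint): lift (m) of the spring index plunger on the carriage: 0 = fully down (engaged when at a notch), travel 0.022 upward; the spring and weight pull it down with 5 N at 0 and 9 N at the top
- knob (a point): Grip point on the axis of the plunger's upright round aluminium knob, 139 mm above the table when down, at base x = 0, y = -140 mm when closed; moves with carriage and plunger. Grip 26 mm across from 17 mm below to 17 mm above this point, then a 38 mm cap 8 mm thick. The carriage block's top (100 x 72 mm) lies 34 mm below it, a 22 mm bushing reaches to 22 mm below it
- die: loose die block, a plain box 120 (x) x 50 (y) x 40 mm high, plywood on a dark steel base plate, 0.35 kg, origin at its underside's centre; it starts on the table beyond the index rail's end
- mat: fixed black rubber mat, 200 (x) x 120 (y) x 4 mm, origin at its underside's centre: the scraper's place
- scraper: loose scraper block, 0.2 to 0.4 kg, origin at its underside's centre: bare aluminium block 80 (x) x 36 (y) x 35 mm high, upright pale wooden handle in the middle 60 (x) x 24 (y) mm, flat-topped, up to 82 mm above the underside. Its long faces (normals +-y) do the wiping. It stands on the mat at the start
- trim1: loose, sharp-edged piece of rigid white plastic trim, a straight strip 60 x 22 mm, 10 mm thick, 30 g, lying flat on the deck, origin at the underside near its middle; may be absent
- trim2: loose, sharp-edged piece of rigid white plastic trim, an L, 60 mm along x and 36 mm along y, 10 mm thick, 30 g, lying flat on the deck, origin at the underside near its middle; may be absent
- trim3: loose, sharp-edged piece of rigid white plastic trim, a T, 60 mm along x and 36 mm along y, 10 mm thick, 30 g, lying flat on the deck, origin at the underside near its middle; may be absent
- trim4: loose, sharp-edged piece of rigid white plastic trim, an L, 60 mm along x and 36 mm along y, 10 mm thick, 30 g, lying flat on the deck, origin at the underside near its middle; may be absent
- trim5: loose, sharp-edged piece of rigid white plastic trim, a straight strip 60 x 22 mm, 10 mm thick, 30 g, lying flat on the deck, origin at the underside near its middle; may be absent
- trim6: loose, sharp-edged piece of rigid white plastic trim, a T, 60 mm along x and 36 mm along y, 10 mm thick, 30 g, lying flat on the deck, origin at the underside near its middle; may be absent
- clampknob: bystander: loose turned aluminium clamping knob, 66 mm across, 60 mm tall, origin at its underside's centre

How it is judged:
On the way, in this order (a step that is already met when the one before it is completed fails the run):
1. the index plunger is pulled up at least 10 mm (value of joint plunger above 0.01 m), for 0.1 s.
2. the carriage is one notch open (within 6 mm of 80 mm) with the plunger dropped in (value of joint carriage between 0.074 and 0.086 m and value of joint plunger below 0.004 m), for 0.2 s.
3. the scraper is down on the deck (x of scraper in the frame of deck between -0.12 and 0.12 m and y of scraper in the frame of deck between -0.15 and 0.12 m and z of scraper in the frame of deck below 0.025 m), for 0.1 s.
4. every piece of trim lies in the chute, well below the deck, with the carriage still in the open notch (all of step 2 and x of trim1 in the frame of chute between -0.115 and 0.115 m and y of trim1 in the frame of chute between -0.045 and 0.045 m and z of trim1 in the frame of chute between -0.01 and 0.06 m and x of trim2 in the frame of chute between -0.115 and 0.115 m and y of trim2 in the frame of chute between -0.045 and 0.045 m and z of trim2 in the frame of chute between -0.01 and 0.06 m and x of trim3 in the frame of chute between -0.115 and 0.115 m and y of trim3 in the frame of chute between -0.045 and 0.045 m and z of trim3 in the frame of chute between -0.01 and 0.06 m and x of trim4 in the frame of chute between -0.115 and 0.115 m and y of trim4 in the frame of chute between -0.045 and 0.045 m and z of trim4 in the frame of chute between -0.01 and 0.06 m and x of trim5 in the frame of chute between -0.115 and 0.115 m and y of trim5 in the frame of chute between -0.045 and 0.045 m and z of trim5 in the frame of chute between -0.01 and 0.06 m and x of trim6 in the frame of chute between -0.115 and 0.115 m and y of trim6 in the frame of chute between -0.045 and 0.045 m and z of trim6 in the frame of chute between -0.01 and 0.06 m), for 0.2 s.
At the end, for the whole second after the job is handed in: all trim in the chute, 17 mm or more below the deck; carriage within 6 mm of closed, plunger within 4 mm of down; scraper upright on its mat, within 45 mm of its centre; die block flat on the deck, within 30 mm of its centre and 0.2 rad of parallel to the chute; both released and at rest (x of trim1 in the frame of chute between -0.115 and 0.115 m and y of trim1 in the frame of chute between -0.045 and 0.045 m and z of trim1 in the frame of chute between -0.01 and 0.06 m and x of trim2 in the frame of chute between -0.115 and 0.115 m and y of trim2 in the frame of chute between -0.045 and 0.045 m and z of trim2 in the frame of chute between -0.01 and 0.06 m and x of trim3 in the frame of chute between -0.115 and 0.115 m and y of trim3 in the frame of chute between -0.045 and 0.045 m and z of trim3 in the frame of chute between -0.01 and 0.06 m and x of trim4 in the frame of chute between -0.115 and 0.115 m and y of trim4 in the frame of chute between -0.045 and 0.045 m and z of trim4 in the frame of chute between -0.01 and 0.06 m and x of trim5 in the frame of chute between -0.115 and 0.115 m and y of trim5 in the frame of chute between -0.045 and 0.045 m and z of trim5 in the frame of chute between -0.01 and 0.06 m and x of trim6 in the frame of chute between -0.115 and 0.115 m and y of trim6 in the frame of chute between -0.045 and 0.045 m and z of trim6 in the frame of chute between -0.01 and 0.06 m and value of joint carriage between -0.006 and 0.006 m and value of joint plunger below 0.004 m and horizontal distance between scraper and mat below 0.045 m and angle between scraper's own z axis and vertical below 0.1 rad and height (world z) of scraper between 0 and 0.012 m and linear speed of each of scraper, die below 0.02 m/s and contact force between the fingers and scraper below 0.1 N and horizontal distance between die and deck below 0.03 m and angle between the x axis of die and the x axis of deck, either way round below 0.2 rad and angle between die's own z axis and vertical below 0.08 rad and z of die in the frame of deck between -0.005 and 0.008 m and contact force between the fingers and die below 0.1 N); the robot touches nothing.
It fails at once if a bystander (the clamping knob) is moved more than 30 mm (distance of clampknob from where it was at the start of the episode above 0.03 m).
It fails at once if the gripper's fingers press on a piece of trim (more than 1 N) (contact force between the fingers and trim1 above 1 N or contact force between the fingers and trim2 above 1 N or contact force between the fingers and trim3 above 1 N or contact force between the fingers and trim4 above 1 N or contact force between the fingers and trim5 above 1 N or contact force between the fingers and trim6 above 1 N).
Of trim1, trim2, trim3, trim4, trim5, trim6 only 4 to 6 are there at a start; the rules pass over those that are not, and their reading is None.
At some moment in a run one of scraper, die may be knocked a few centimetres aside while the robot is not near it.
Once in a run the grip may slacken for a moment while it holds something.
It also fails if it takes over 210 s, if anything falls off the work surface, if the arm or the gripper's body presses on something with over 40 N, if the wrist force passes 120 N, or if a joint passes its speed limit or range.

### The arm

A 6-joint arm with a two-finger parallel gripper is mounted at the origin on the work surface. World frame = base frame: x ahead of the robot, y to its left, z up, the work surface at z = 0. Lengths are in m, angles in rad, forces in N, time in s.
With the tool pointing down it reaches from about 0.375 to 0.9 m from the base axis. Payload 3.1 kg.
Tool frame: the origin (TCP) lies at the very end of the fingers, on their centre line; the grasp point (between the pads) lies 19 mm behind it (hold_point_z is the distance from the TCP to the grasp point, in m); z points along the fingers, x is the direction in which the jaws open and shut, and the axes are right-handed (so a half turn about z gives the same grasp; the last joint's range is limited). The gripper opens to 87 mm and grips with 3 to 60 N. Pads are 19 mm wide; open, the fingers measure 117 mm over their backs; the gripper's body (75 mm by 190 mm) begins 51 mm behind the grasp point.
Start: joints at [-1.369, 0.527, 1.433, -0, 1.181, -0.178], TCP at [0.232, -0.58, 0.223] pointing down, gripper open.
Joint ranges: [-3.08, 3.08], [-0.75, 2.2], [0.22, 2.44], [-1.43, 4.57], [0, 2.65], [-2.85, 2.85]. Speed limits (rad/s): [2.79, 2.79, 3.14, 3.14, 3.14, 3.14].

### API

Orientations are given as a unit quaternion [x, y, z, w].
In Python, from rig import * gives the robot as it stands.
- The arm moves only by the tool carry_out, never from a script. Its argument "deltas" is a list of rows, each a list of 7 numbers: the closure, from -1 (fully open) to 1 (shut), then the shift along the tool's x, y, z in units of 25 mm (1.0 is 25 mm), then the turn, a rotation vector about the tool's x, y, z in degrees. In form: [[jaw, x, y, z, rx, ry, rz], ...]. A call has 1 to 8 rows; each row is the pose to reach, as a shift and turn from the pose commanded when the call began, along the tool's axes at that moment; what a row does not reach only later rows make up. A row lasts 1/10 s, in which the tool goes at most 50 mm and 8.59 degrees, less where a joint would pass 70% of its speed; a pose out of reach is approached as far as the arm can. A call with a gripper value outside its range is refused whole. The fingers move at their own pace and stop on an object; "force" is the grip in N (left out, the last holds). Time passes only in rows, so rows that repeat a pose let the fingers close. It gives the time, the measured TCP pose, the force and the opening at its end, in the units of the state.
- get_obs(): the state, without advancing time (a new reading comes with each control period).
- camera(name): name is "side" or "top" or "wrist"; returns (picture, depth): 480x640x3 uint8, red, green, blue; 480x640 float32, m along the optical axis (not along the pixel's ray), 0 where there is no reading.
- camera_info(name): a dict with "mtx" (3x3 intrinsics, pixels), "dist_coeffs" ([k1, k2, p1, p2, k3] as OpenCV has them; the pictures are not rectified), "origin" and "rotation" of the camera in the world. Camera axes: x right, y down, z forward; pixel columns grow to the right and rows downward; lengths in m; the calibration is good to about 2 mm. A picture is of the moment at which its call begins: read the wrist's pose just before it. camera_info takes no time and is no camera call; for the wrist camera it gives the pose at the moment of the call.
- hand_in(): hands the job in, once; it reports no verdict.
Trained networks look in the newest picture that a camera, given by its name, has taken for a name from the list of things; names that differ only in an ending like _2 or _b are one class to them, and where a whole thing is asked for, a point or a joint stands for the part that bears it (a point fixed in the world has none). Each returns a list of dicts, best first, with "score" (0 to 1); they miss things now and then, are a little off and sometimes report something else, mostly with a low value. They report only what shows in the picture. A call takes as long as a camera call.
- spot_in(camera, target): "pixel" ([row, column] in pixels, amid what is visible of it).
The state is a dict: "time": time; "q": joint angles; "joint_velocities": joint speeds; "joint_torque": joint torques, N m; "position": TCP position; "tool_rot": TCP orientation; "ft_force": force on the tool from outside, world axes, zero at the start; "moment": the same for the moment, N m; "grip_width": finger opening in m.
Only numpy, scipy, OpenCV 4.12 (cv2) and the standard library are available. Lean on these libraries where they do the work, as an engineer would, in place of code of your own. Each camera call takes 0.05 s, during which the arm holds its last target.

## Working session

There is one attempt and no reset: what is moved stays moved. The work goes in short steps, Python scripts to look and compute and a tool call to move; the robot and the scene stay as the last step left them, time stands still between calls to the robot, and variables do not carry over. Pictures are saved under pics/ and viewed, and the job is handed in when it is done.

Besides the shell and the picture viewer there is one more tool, called after ">>>" as name([rows], argument=value, ...), one row to a line, values as JSON. carry_out: Moves the arm, as the interface text tells. Its arguments: {"type":"object","properties":{"deltas":{"type":"array"},"force":{"type":"number"}},"required":["deltas"]}

```bash
ls; mkdir -p pics; cat > h.py <<'E'
from rig import *
import numpy as np, cv2
from scipy.spatial.transform import Rotation as R
def snap(name,fn):
    p,d=camera(name); cv2.imwrite('pics/'+fn,cv2.cvtColor(p,cv2.COLOR_RGB2BGR)); np.savez('/tmp/'+fn+'.npz',p=p,d=d); return p,d
def world(name,d,r,c,info=None):
    ci=info or camera_info(name); K=np.array(ci['mtx']);D=np.array(ci['dist_coeffs'],float)
    r=np.atleast_1d(r).astype(float);c=np.atleast_1d(c).astype(float)
    u=cv2.undistortPoints(np.stack([c,r],-1).reshape(-1,1,2),K,D).reshape(-1,2)
    z=d[np.round(r).astype(int),np.round(c).astype(int)]
    P=np.c_[u*z[:,None],z]
    M=np.array(ci['rotation']); M=M if M.shape==(3,3) else R.from_quat(M).as_matrix()
    return P@M.T+np.array(ci['origin'])
def cloud(name,d,info=None):
    r,c=np.mgrid[0:480,0:640]
    return world(name,d,r.ravel(),c.ravel(),info).reshape(480,640,3)
def proj(name,P,info=None):
    ci=info or camera_info(name); M=np.array(ci['rotation']); M=M if M.shape==(3,3) else R.from_quat(M).as_matrix()
    X=(np.atleast_2d(P)-np.array(ci['origin']))@M
    q,_=cv2.projectPoints(X,np.zeros(3),np.zeros(3),np.array(ci['mtx']),np.array(ci['dist_coeffs'],float)); return q.reshape(-1,2)
E
python3 - <<'E'
from h import *
print(get_obs())
for n in['top','side','wrist']:
    p,d=snap(n,n+'0.png'); ci=camera_info(n); print(n,ci)
    if n!='wrist':
        for t in ['scraper','die','clampknob','knob','mat','carriage']:
            s=spot_in(n,t)[:2]
            for x in s:
                r,c=map(int,x['pixel']); print(t,x['score'],r,c,world(n,d,r,c).round(4))
E
```

```text
pics
{'time': 0.0, 'q': array([-1.36850493e+00,  5.28470883e-01,  1.43390208e+00, -3.95758374e-05,
        1.18137947e+00, -1.78514450e-01]), 'joint_velocities': array([-9.88943248e-04,  1.26122612e-03,  7.46287189e-04,  4.94651414e-04,
       -8.95528086e-05,  8.86300962e-04]), 'joint_torque': array([ 1.44199970e-03, -4.40033698e+01, -1.76593995e+01,  6.32384839e-02,
        5.79607137e-02, -1.73523267e-04]), 'position': array([ 0.23215215, -0.57949749,  0.2215688 ]), 'tool_rot': array([ 8.28154906e-01, -5.60498247e-01, -7.85404450e-04, -7.41373029e-04]), 'ft_force': array([ 0.19839636,  0.4573534 , -0.30183558]), 'moment': array([ 0.02944794, -0.00355255,  0.01789249]), 'grip_width': 0.08666000798227969}
top {'mtx': array([[511.21414073,   0.        , 318.98380683],
       [  0.        , 511.21414073, 235.42770914],
       [  0.        ,   0.        ,   1.        ]]), 'dist_coeffs': array([0.0500227, 0.       , 0.       , 0.       , 0.       ]), 'origin': array([ 0.37893916, -0.02542791,  1.09946667]), 'rotation': array([-0.70183191,  0.70759951, -0.04780885,  0.06670248])}
scraper
[... 704 characters left out ...]
42,  0.87150252, -0.46202411,  0.07453385])}
scraper 0.84 369 259 [[0.5223 0.364  0.0496]]
die 0.89 206 345 [[ 0.5475 -0.3932  0.0354]]
clampknob 0.93 215 382 [[ 0.4148 -0.3548  0.0483]]
knob 0.55 281 291 [[0.549  0.102  0.0855]]
mat 0.73 397 277 [[0.4735 0.3869 0.005 ]]
carriage 0.64 238 302 [[ 0.5876 -0.0853  0.0896]]
wrist {'mtx': array([[399.72837029,   0.        , 323.51513954],
       [  0.        , 399.72837029, 239.18262867],
       [  0.        ,   0.        ,   1.        ]]), 'dist_coeffs': array([-0.063438,  0.      ,  0.      ,  0.      ,  0.      ]), 'origin': array([ 0.29737003, -0.55405514,  0.38464711]), 'rotation': array([ 0.82088686, -0.55632163, -0.07276207,  0.10656773])}
```

View pics/top0.png

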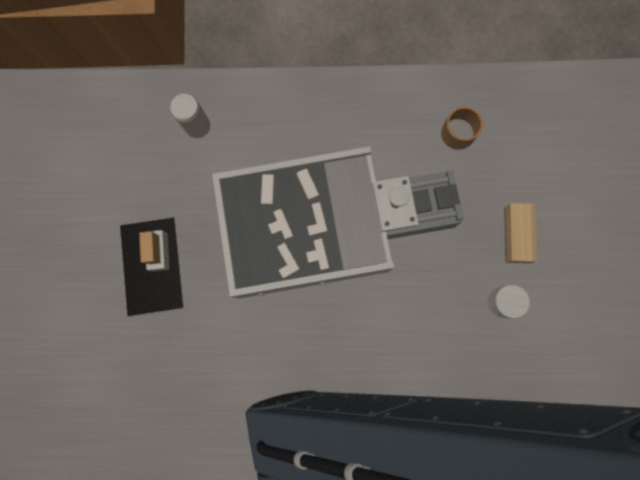

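View pics/side0.png

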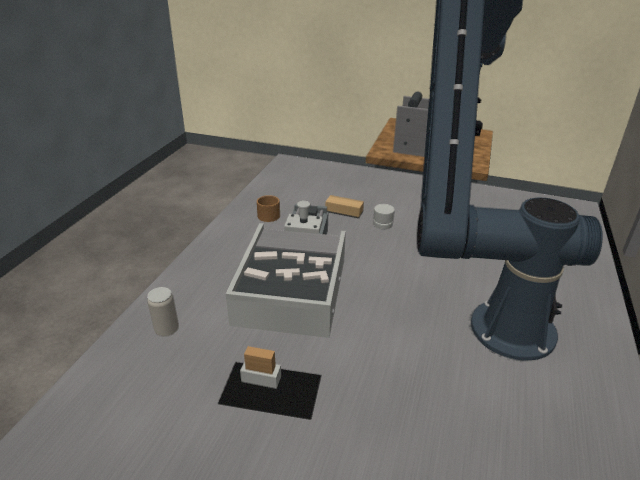

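View pics/wrist0.png

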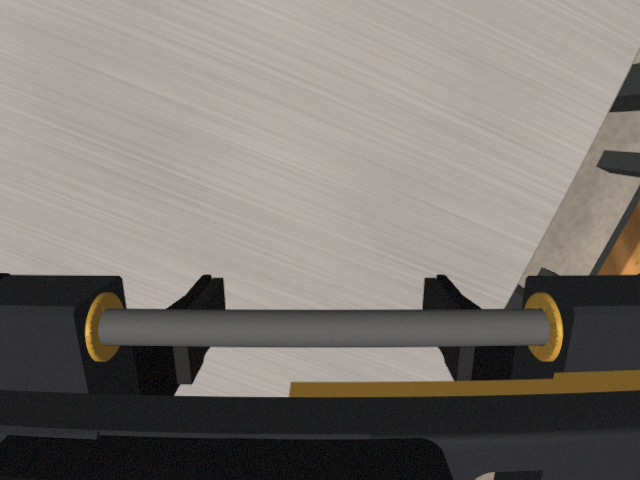

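```bash
python3 - <<'E'
from h import *
p=np.load('/tmp/top0.png.npz')
d=p['d'];C=cloud('top',d)
z=C[...,2]
roi=np.zeros(z.shape,bool);roi[140:305,200:470]=1
def show(m,lab):
    n,l,s,c=cv2.connectedComponentsWithStats(m.astype(np.uint8))
    for i in range(1,n):
        if s[i,4]>25:
            P=C[l==i]; r=cv2.minAreaRect(P[:,:2].astype(np.float32)); print(lab,s[i],np.round(r[0],4),np.round(r[1],4),round(r[2],2),np.median(P[:,2]).round(4), P[:,:2].mean(0).round(4))
show((abs(z-.103)<.006)&roi,'curb')
show((abs(z-.160)<.008)&roi,'knobcap')
show((abs(z-.095)<.004)&roi,'trim')
show((abs(z-.085)<.003)&roi,'deck')
m=np.zeros_like(roi);m[195:320,480:560]=1
show((z>.030)&m,'die/clamp')
m=np.zeros_like(roi);m[210:320,100:200]=1
show((z>.07)&m,'handle')
show((z>.03)&(z<.04)&m,'block')
g=p['p'].sum(2)<90
show(g&m,'mat')
E
```

```text
curb [ 212  147  183  150 2846] [0.5746 0.0367] [0.2516 0.3258] 9.62 0.1028 [0.5662 0.0748]
curb [ 373  176   46   56 1453] [ 0.6057 -0.1509] [0.1009 0.0729] 9.58 0.1054 [ 0.6014 -0.1487]
knobcap [390 187  20  20 314] [ 0.6049 -0.1517] [0.0357 0.0371] 89.44 0.1639 [ 0.6049 -0.1514]
trim [311 157  39   9  58] [ 0.6957 -0.023 ] [0.0081 0.0786] 9.92 0.0938 [ 0.6979 -0.0208]
trim [352 158  17  15  73] [ 0.6889 -0.0847] [0.0321 0.0291] 15.13 0.092 [ 0.6905 -0.0846]
trim [342 160   7  16  41] [ 0.6835 -0.0527] [0.0122 0.0323] 89.24 0.0923 [ 0.6841 -0.0522]
trim [328 162  15  25  98] [ 0.6686 -0.0314] [0.0519 0.0227] 9.94 0.0921 [ 0.6693 -0.032 ]
trim [247 169  34   7  44] [0.6763 0.1134] [0.0033 0.0684] 10.67 0.0954 [0.6755 0.1167]
trim [296 169  22  30 308] [0.6512 0.0258] [0.0621 0.022 ] 24.15 0.0947 [0.6499 0.0253]
trim [347 168  14   9  35] [ 0.6752 -0.0695] [0.0273 0.0121] 61.19 0.0916 [ 0.6745 -0.0709]
trim [349 173  26  33 200] [ 0.635  -0.0872] [0.0539 0.0585] 27.08 0.092 [ 0.6348 -0.0841]
trim [261 175  12  30 317] [0.6396 0.1069] [0.0227 0.0609] 89.1 0.0951 [0.6397 0.1066]
trim [
[... 1394 characters left out ...]
 [0.1016 0.0439] 9.37 0.0853 [ 0.624  -0.2617]
deck [412 189  21  24 322] [ 0.6146 -0.2072] [0.0441 0.0342] 8.86 0.0849 [ 0.6144 -0.207 ]
deck [381 232  11  30 128] [ 0.5213 -0.1325] [0.0607 0.0111] 10.84 0.0852 [ 0.5216 -0.1333]
die/clamp [ 509  204   28   58 1489] [ 0.5034 -0.2335] [0.1273 0.4679] 15.68 0.0398 [ 0.554  -0.4152]
die/clamp [ 492  285   37   34 1016] [ 0.412  -0.2193] [0.0649 0.3879] 0.19 0.0596 [ 0.4129 -0.376 ]
handle [139 232  18  31 464] [0.444  0.1802] [0.4267 0.0633] 64.01 0.0856 [0.5246 0.3448]
block [146 231  21  39 196] [0.5257 0.3492] [0.0795 0.0394] 6.49 0.038 [0.5148 0.3394]
mat [ 121  225   41   89 1128] [0.4099 0.239 ] [0.5037 0.1725] 64.41 0.004 [0.4777 0.3967]
```

```bash
cat >> h.py <<'E'
YAW=.1675; BO=np.array([.583,-.0123,0]); RB=R.from_euler('z',YAW)
def b2w(x,y,z=0): return RB.apply([x,y,z])+BO
def w2b(P): return RB.inv().apply(np.asarray(P)-BO)
def plan(P,ang,label=''):
    """ang: world angle (deg) of tool x, tool z down"""
    o=get_obs(); T=R.from_quat(o['tool_rot'])
    a=np.radians(ang); x=np.array([np.cos(a),np.sin(a),0]); z=np.array([0,0,-1.]); y=np.cross(z,x)
    G=R.from_matrix(np.c_[x,y,z]); d=T.inv().apply(np.asarray(P)-o['position'])/.025
    print(label,'t',round(o['time'],2),'shift',d.round(2),'rot',np.degrees((T.inv()*G).as_rotvec()).round(2))
def st():
    o=get_obs(); T=R.from_quat(o['tool_rot']).as_matrix(); print('t',round(o['time'],2),'pos',o['position'].round(4),'base',w2b(o['position']).round(4),'xang',np.degrees(np.arctan2(T[1,0],T[0,0])).round(2),'tilt',T[:2,2].round(4),'F',o['ft_force'].round(1),'w',o['grip_width'].round(4))
E
python3 - <<'E'
from h import *
st()
k=b2w(0,-.140); print(k)
plan([.605,-.1515,.24],-80.4)
E
```

```text
Traceback (most recent call last):
  File "h.py", line 31, in st
    o=get_obs(); T=R.from_quat(o['tool_rot']).as_matrix(); print('t',round(o['time'],2),'pos',o['position'].round(4),'base',w2b(o['position']).round(4),'xang',np.degrees(np.arctan2(T[1,0],T[0,0])).round(2),'tilt',T[:2,2].round(4),'F',o['ft_force'].round(1),'w',o['grip_width'].round(4))
                                                                                                                                                                                                                                                                     ^^^^^^^^^^^^^^^^^^^^^
AttributeError: 'float' object has no attribute 'round'
```

```bash
sed -i "s/o\['grip_width'\].round(4)/round(o['grip_width'],4)/" h.py
python3 - <<'E'
from h import *
st()
k=b2w(0,-.140); print(k)
plan([.605,-.1515,.24],-80.4)
E
```

```text
t 0.75 pos [ 0.2323 -0.5802  0.2226] base [-0.4405 -0.5015  0.2226] xang -68.18 tilt [-0. -0.] F [-0.4  0.1 -0.4] w 0.0871
[ 0.6063405  -0.15034065  0.        ]
 t 0.75 shift [-10.38 -20.21  -0.7 ] rot [ 0.   -0.   12.22]
```

>>> carry_out([
  [-1,-0.9,-1.7,-0.7,0,0,6],
  [-1,-1.8,-3.4,-0.7,0,0,12.2],
  [-1,-2.6,-5.1,-0.7,0,0,12.2],
  [-1,-3.5,-6.8,-0.7,0,0,12.2],
  [-1,-4.4,-8.5,-0.7,0,0,12.2],
  [-1,-5.2,-10.2,-0.7,0,0,12.2],
  [-1,-6.1,-11.8,-0.7,0,0,12.2],
  [-1,-7,-13.5,-0.7,0,0,12.2],
])

```text
time: 1.55
position: [0.4815, -0.2909, 0.2403]
tool_rot: [0.764, -0.645, 0.0, 0.0]
ft_force: [0.9, -0.8, -0.3]
grip_width: 0.0866
```

```bash
python3 - <<'E'
from h import *
st()
plan([.605,-.1515,.24],-80.4)
E
```

```text
t 1.55 pos [ 0.4815 -0.2909  0.2403] base [-0.1465 -0.2578  0.2403] xang -80.4 tilt [ 0.0003 -0.0004] F [ 0.9 -0.8 -0.3] w 0.0866
 t 1.55 shift [-4.67 -5.8   0.01] rot [-0.01 -0.03 -0.  ]
```

>>> carry_out([
  [-1,-1.2,-1.5,0,0,0,0],
  [-1,-2.4,-3,0,0,0,0],
  [-1,-3.6,-4.4,0,0,0,0],
  [-1,-4.7,-5.85,0,0,0,0],
  [-1,-4.7,-5.85,0,0,0,0],
  [-1,-4.7,-5.85,0,0,0,0],
])

```text
time: 2.15
position: [0.6054, -0.151, 0.2398]
tool_rot: [0.765, -0.644, -0.0, 0.0]
ft_force: [0.4, -1.4, -0.4]
grip_width: 0.087
```

```bash
python3 - <<'E'
from h import *
st()
p,d=snap('wrist','w1.png'); C=cloud('wrist',d)
m=abs(C[...,2]-.164)<.006
n,l,s,c=cv2.connectedComponentsWithStats(m.astype(np.uint8))
for i in range(1,n):
    if s[i,4]>150:
        P=C[l==i]; print(s[i],P.mean(0).round(4),cv2.minEnclosingCircle(P[:,:2].astype(np.float32)))
plan([.605,-.1515,.12],-80.4)
E
```

```text
t 2.15 pos [ 0.6054 -0.151   0.2398] base [-0.001  -0.1405  0.2398] xang -80.23 tilt [-0.0007 -0.0004] F [ 0.4 -1.4 -0.4] w 0.087
[ 294  216   60   59 2785] [ 0.6076 -0.1509  0.1638] ((0.6065899729728699, -0.15109945833683014), 0.019027255475521088)
 t 2.2 shift [-0.02 -0.02  4.79] rot [ 0.06 -0.01  0.06]
```

View pics/w1.png

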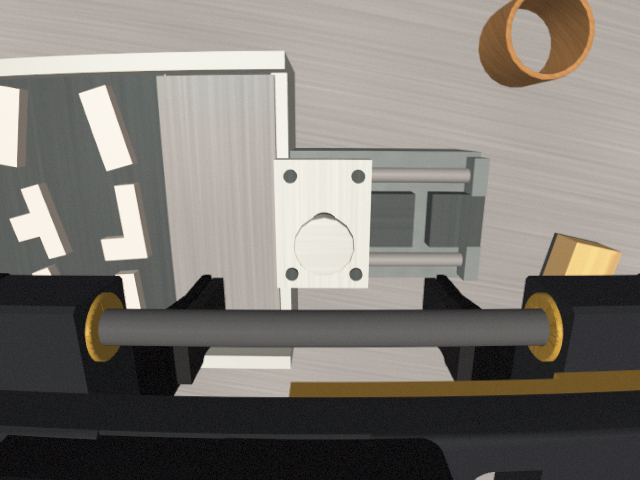

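The wrist view shows the knob cap at pixel (row 245, col 323), between the fingers; descending.

>>> carry_out([
  [-1,0,-0.04,1.5,0,0,0],
  [-1,0,-0.04,3,0,0,0],
  [-1,0,-0.04,4.4,0,0,0],
  [-1,0,-0.04,4.8,0,0,0],
  [-1,0,-0.04,4.8,0,0,0],
  [1,0,-0.04,4.8,0,0,0],
  [1,0,-0.04,4.8,0,0,0],
  [1,0,-0.04,4.8,0,0,0],
], force=40)

```text
time: 3.0
position: [0.6072, -0.1525, 0.122]
tool_rot: [0.764, -0.645, 0.002, -0.0]
ft_force: [0.6, -0.8, 0.5]
grip_width: 0.0702
```

>>> carry_out([
  [1,0,0,0,0,0,0],
  [1,0,0,0,0,0,0],
  [1,0,0,0,0,0,0],
  [1,0,0,0,0,0,0],
])

```text
time: 3.4
position: [0.6061, -0.1517, 0.1201]
tool_rot: [0.764, -0.645, -0.0, -0.0]
ft_force: [0.1, 5.0, 1.4]
grip_width: 0.039
```

```bash
python3 - <<'E'
from h import *
st()
E
```

```text
t 3.4 pos [ 0.6061 -0.1517  0.1201] base [-0.0004 -0.1413  0.1201] xang -80.38 tilt [-0.      0.0002] F [0.1 5.  1.4] w 0.039
```

>>> carry_out([
  [1,0,0,0,0,0,0],
  [1,0,0,0,0,0,0],
  [1,0,0,0,0,0,0],
  [1,0,0,0,0,0,0],
  [1,0,0,0,0,0,0],
])

```text
time: 3.9
position: [0.6061, -0.1516, 0.1201]
tool_rot: [0.764, -0.645, -0.0, -0.0]
ft_force: [-0.4, 1.4, 2.2]
grip_width: 0.0364
```

```bash
python3 - <<'E'
from h import *
st()
E
```

```text
t 3.9 pos [ 0.6061 -0.1516  0.1201] base [-0.0004 -0.1412  0.1201] xang -80.39 tilt [-0.0001  0.0004] F [-0.4  1.4  2.2] w 0.0364
```

The opening (36 mm) shows the pads' upper ends are on the cap (38 mm). Open, go 10 mm lower, close again.

>>> carry_out([
  [-1,0,0,0,0,0,0],
  [-1,0,0,0,0,0,0],
  [-1,0,0,0,0,0,0],
  [-1,0,0,0.2,0,0,0],
  [-1,0,0,0.4,0,0,0],
  [-1,0,0,0.4,0,0,0],
  [1,0,0,0.4,0,0,0],
  [1,0,0,0.4,0,0,0],
])

```text
time: 4.7
position: [0.6062, -0.1519, 0.11]
tool_rot: [0.764, -0.645, 0.0, -0.0]
ft_force: [-0.4, 0.3, 0.2]
grip_width: 0.0742
```

>>> carry_out([
  [1,0,0,0,0,0,0],
  [1,0,0,0,0,0,0],
  [1,0,0,0,0,0,0],
  [1,0,0,0,0,0,0],
  [1,0,0,0,0,0,0],
  [1,0,0,0,0,0,0],
  [1,0,0,0,0,0,0],
  [1,0,0,0,0,0,0],
])

```text
time: 5.5
position: [0.6061, -0.1518, 0.1101]
tool_rot: [0.764, -0.645, -0.0, -0.0]
ft_force: [0.2, -0.5, 0.7]
grip_width: 0.0353
```

```bash
python3 - <<'E'
from h import *
st()
E
```

```text
t 5.5 pos [ 0.6061 -0.1518  0.1101] base [-0.0004 -0.1414  0.1101] xang -80.38 tilt [-0.      0.0001] F [ 0.2 -0.5  0.7] w 0.0353
```

>>> carry_out([
  [1,0,0,0,0,0,0],
  [1,0,0,0,0,0,0],
  [1,0,0,0,0,0,0],
])

```text
time: 5.8
position: [0.6061, -0.1518, 0.1101]
tool_rot: [0.764, -0.645, -0.0, -0.0]
ft_force: [-0.0, 1.0, 1.2]
grip_width: 0.0353
```

```bash
python3 - <<'E'
from h import *
st()
snap('wrist','w2.png')
E
```

```text
t 5.8 pos [ 0.6061 -0.1518  0.1101] base [-0.0004 -0.1414  0.1101] xang -80.38 tilt [0.     0.0001] F [-0.   1.   1.2] w 0.0353
```

View pics/w2.png

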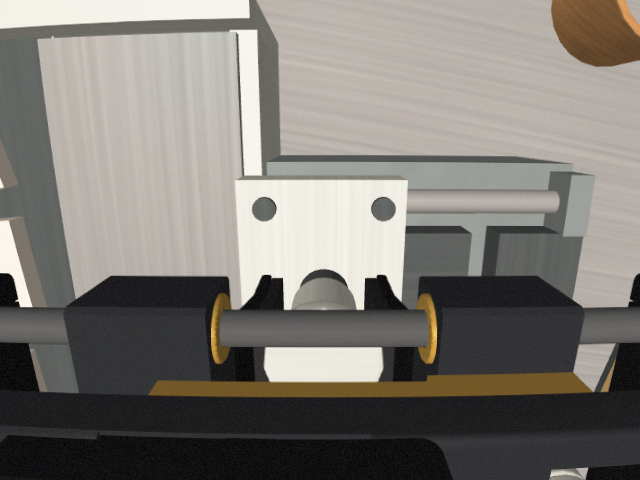

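```bash
python3 - <<'E'
import cv2,numpy as np
p=cv2.imread('pics/w2.png')[255:400,190:460]; p=np.clip(p.astype(float)*2.0+20,0,255).astype(np.uint8)
cv2.imwrite('pics/w2z.png',cv2.resize(p,None,fx=2.9,fy=2.9,interpolation=cv2.INTER_CUBIC))
from h import *
d=np.load('/tmp/w2.png.npz')['d']; C=cloud('wrist',d); st()
o=get_obs();T=R.from_quat(o['tool_rot'])
Q=T.inv().apply((C.reshape(-1,3)-o['position'])).reshape(480,640,3)*1000
for r in range(276,400,8):
    print(r,[tuple(Q[r,c].round(0).astype(int)) for c in (240,255,265,275,282,290,300,323,350,360,368,375,385)])
E
```

```text
t 5.85 pos [ 0.6061 -0.1518  0.1101] base [-0.0004 -0.1414  0.1101] xang -80.38 tilt [0.     0.0001] F [-0.5  0.7  0.2] w 0.0358
276 [(np.int64(-37), np.int64(-9), np.int64(5)), (np.int64(-31), np.int64(-9), np.int64(5)), (np.int64(-25), np.int64(-11), np.int64(-2)), (np.int64(-22), np.int64(-9), np.int64(5)), (np.int64(-19), np.int64(-9), np.int64(6)), (np.int64(-15), np.int64(-9), np.int64(5)), (np.int64(-11), np.int64(-9), np.int64(4)), (np.int64(-1), np.int64(-12), np.int64(-4)), (np.int64(11), np.int64(-9), np.int64(4)), (np.int64(16), np.int64(-9), np.int64(5)), (np.int64(19), np.int64(-9), np.int64(6)), (np.int64(22), np.int64(-9), np.int64(5)), (np.int64(26), np.int64(-11), np.int64(-1))]
284 [(np.int64(-41), np.int64(0), np.int64(19)), (np.int64(-31), np.int64(-6), np.int64(3)), (np.int64(-24), np.int64(-12), np.int64(-12)), (np.int64(-20), np.int64(-10), np.int64(-8)), (np.int64(-18), np.int64(-8), np.int64(-2)), (np.int64(-15), np.int64(-5), np.int64(5)), (np.int64(-11), np.int64(-5), np.int64(5)), (np.int64(-1), np.int64(-15), np.int64(-19)), (np.int64(11), np.int64(-5), 
[... 7857 characters left out ...]
.int64(9), np.int64(-24), np.int64(-98)), (np.int64(11), np.int64(-25), np.int64(-98))]
396 [(np.int64(-15), np.int64(-25), np.int64(-101)), (np.int64(-13), np.int64(-24), np.int64(-100)), (np.int64(-11), np.int64(-24), np.int64(-100)), (np.int64(-9), np.int64(-24), np.int64(-99)), (np.int64(-8), np.int64(-25), np.int64(-100)), (np.int64(-6), np.int64(-25), np.int64(-100)), (np.int64(-5), np.int64(-25), np.int64(-101)), (np.int64(0), np.int64(-25), np.int64(-100)), (np.int64(4), np.int64(-25), np.int64(-100)), (np.int64(6), np.int64(-25), np.int64(-100)), (np.int64(8), np.int64(-24), np.int64(-100)), (np.int64(9), np.int64(-24), np.int64(-100)), (np.int64(11), np.int64(-24), np.int64(-100))]
```

View pics/w2z.png

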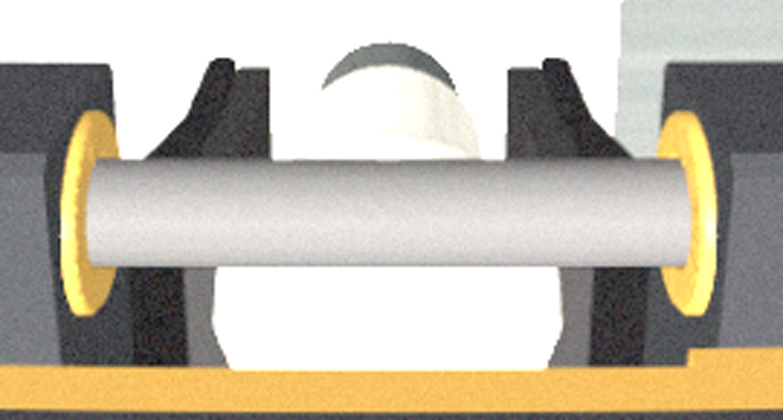

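The image shows the upper fingers touching the cap (its top 54 mm behind the TCP) while the pads stay 4–5 mm clear of the grip. So I'll take the cap itself between the pads.

>>> carry_out([
  [-0.2,0,0,0,0,0,0],
  [-0.2,0,0,0,0,0,0],
  [-0.2,0,0,-0.4,0,0,0],
  [-0.2,0,0,-0.8,0,0,0],
  [-0.2,0,0,-1.24,0,0,0],
  [-0.2,0,0,-1.24,0,0,0],
  [1,0,0,-1.24,0,0,0],
  [1,0,0,-1.24,0,0,0],
], force=55)

```text
time: 6.65
position: [0.6059, -0.1518, 0.141]
tool_rot: [0.764, -0.645, -0.0, 0.0]
ft_force: [0.5, -0.5, 0.4]
grip_width: 0.043
```

>>> carry_out([
  [1,0,0,0,0,0,0],
  [1,0,0,0,0,0,0],
  [1,0,0,0,0,0,0],
  [1,0,0,0,0,0,0],
  [1,0,0,0,0,0,0],
  [1,0,0,0,0,0,0],
])

```text
time: 7.25
position: [0.6058, -0.1518, 0.1407]
tool_rot: [0.764, -0.645, -0.0, 0.0]
ft_force: [-0.3, -0.4, -1.5]
grip_width: 0.0358
```

```bash
python3 - <<'E'
from h import *
st()
E
```

```text
t 7.25 pos [ 0.6058 -0.1518  0.1407] base [-0.0008 -0.1414  0.1407] xang -80.38 tilt [-0.0009  0.0002] F [-0.3 -0.4 -1.5] w 0.0358
```

>>> carry_out([
  [1,0,0,-0.15,0,0,0],
  [1,0,0,-0.3,0,0,0],
  [1,0,0,-0.45,0,0,0],
  [1,0,0,-0.6,0,0,0],
  [1,0,0,-0.7,0,0,0],
  [1,0,0,-0.7,0,0,0],
  [1,0,0,-0.7,0,0,0],
])

```text
time: 7.95
position: [0.6058, -0.1518, 0.1582]
tool_rot: [0.764, -0.645, -0.0, 0.0]
ft_force: [-0.9, -1.5, -8.2]
grip_width: 0.0357
```

```bash
python3 - <<'E'
from h import *
st()
p,d=snap('wrist','w3.png'); snap('top','t3.png')
E
```

```text
t 7.95 pos [ 0.6058 -0.1518  0.1582] base [-0.0008 -0.1413  0.1582] xang -80.38 tilt [-0.0008  0.0002] F [-0.9 -1.5 -8.2] w 0.0357
```

View pics/w3.png

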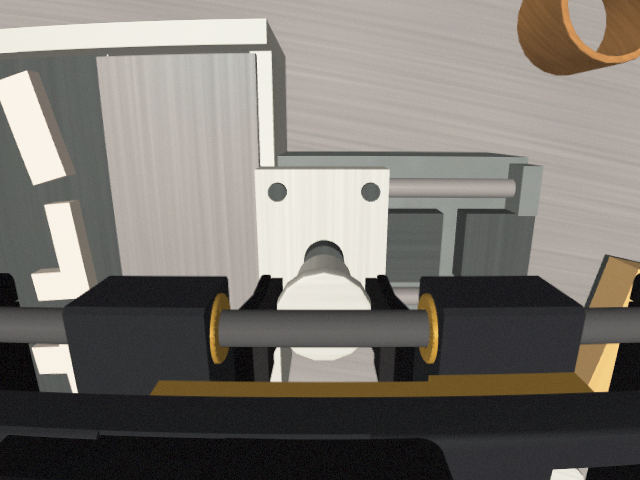

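>>> carry_out([
  [1,0.4,0,-0.7,0,0,0],
  [1,0.4,0,0,0,0,0],
  [1,0.8,0,0,0,0,0],
  [1,1.2,0,0,0,0,0],
  [1,1.6,0,0,0,0,0],
  [1,2.0,0,0,0,0,0],
])

```text
time: 8.65
position: [0.6123, -0.2007, 0.1576]
tool_rot: [0.764, -0.645, -0.003, 0.001]
ft_force: [-4.7, 2.3, -7.3]
grip_width: 0.0355
```

I mistakenly left a -0.7 lift in the first row. I'll check that the grip is still good.

```bash
python3 - <<'E'
from h import *
st()
p,d=snap('wrist','w4.png');C=cloud('wrist',d)
o=get_obs();T=R.from_quat(o['tool_rot'])
Q=T.inv().apply((C.reshape(-1,3)-o['position'])).reshape(480,640,3)*1000
print(Q[340:365:6,323].round(1))
d0=np.load('/tmp/w3.png.npz')['d']
print(d0[340:365:6,323],d[340:365:6,323])
E
```

```text
t 8.65 pos [ 0.6123 -0.2007  0.1576] base [-0.0025 -0.1907  0.1576] xang -80.36 tilt [-0.0054  0.0023] F [-4.7  2.3 -7.3] w 0.0355
[[ -0.4 -28.2 -86.7]
 [ -0.4 -27.6 -88. ]
 [ -1.2 120.4 159.1]
 [ -1.2 125.9 157.9]
 [ -1.2 132.3 158.3]]
[0.08239649 0.08450496 0.15332448 0.15596583 0.36187407] [0.08355028 0.08246112 0.35928136 0.35952413 0.36154202]
```

View pics/w4.png

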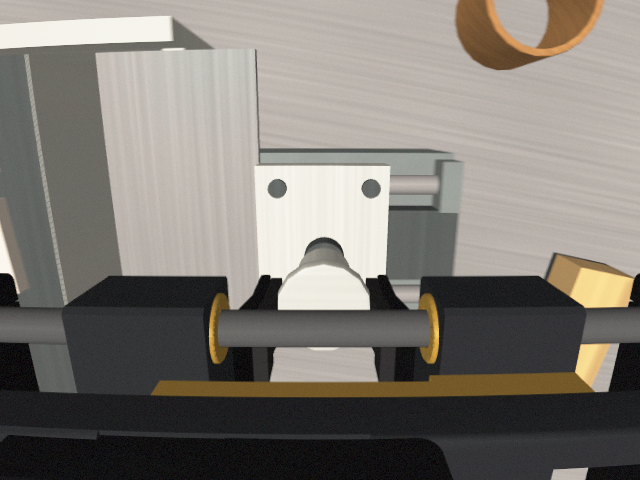

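>>> carry_out([
  [1,0.3,0.02,0,0,0,0],
  [1,0.6,0.05,0,0,0,0],
  [1,0.9,0.07,0,0,0,0],
  [1,1.2,0.1,0,0,0,0],
  [1,1.2,0.1,0,0,0,0],
  [1,1.2,0.1,0,0,0,0],
])

```text
time: 9.3
position: [0.6178, -0.233, 0.159]
tool_rot: [0.764, -0.646, 0.002, 0.0]
ft_force: [-1.0, -3.4, -7.4]
grip_width: 0.036
```

```bash
python3 - <<'E'
from h import *
st()
p,d=snap('top','t4.png');C=cloud('top',d)
m=np.zeros(d.shape,bool);m[140:260,340:470]=1
m&=abs(C[...,2]-.105)<.003
n,l,s,c=cv2.connectedComponentsWithStats(m.astype(np.uint8))
for i in range(1,n):
    if s[i,4]>100: print(s[i],cv2.minAreaRect(C[l==i][:,:2].astype(np.float32)))
E
```

```text
t 9.3 pos [ 0.6178 -0.233   0.159 ] base [-0.0024 -0.2234  0.159 ] xang -80.41 tilt [ 0.0021 -0.0029] F [-1.  -3.4 -7.4] w 0.036
[340 147  31  11 134] ((0.7124160528182983, -0.07302381098270416), (0.012844731099903584, 0.06333152204751968), 9.208721160888672)
```

View pics/t4.png

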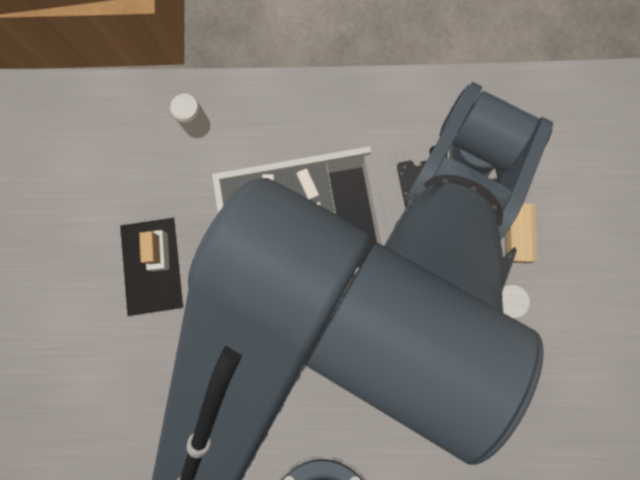

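>>> carry_out([
  [1,-0.07,0.03,0,0,0,0],
  [1,-0.07,0.03,0.15,0,0,0],
  [1,-0.07,0.03,0.3,0,0,0],
  [1,-0.07,0.03,0.45,0,0,0],
  [1,-0.07,0.03,0.55,0,0,0],
  [1,-0.07,0.03,0.55,0,0,0],
])

```text
time: 9.95
position: [0.6171, -0.2297, 0.1456]
tool_rot: [0.764, -0.645, 0.001, -0.001]
ft_force: [2.2, -1.4, -3.6]
grip_width: 0.036
```

```bash
python3 - <<'E'
from h import *
st()
E
```

```text
t 9.95 pos [ 0.6171 -0.2297  0.1456] base [-0.0026 -0.2201  0.1456] xang -80.38 tilt [ 0.0026 -0.0008] F [ 2.2 -1.4 -3.6] w 0.036
```

>>> carry_out([
  [-1,0,0,0,0,0,0],
  [-1,0,0,0,0,0,0],
  [-1,0,0,0,0,0,0],
  [-1,0,0,0,0,0,0],
  [-1,0,0,-1.5,0,0,0],
  [-1,0,0,-3,0,0,0],
  [-1,0,0,-3,0,0,0],
])

```text
time: 10.65
position: [0.6194, -0.2313, 0.2262]
tool_rot: [0.764, -0.645, 0.006, -0.001]
ft_force: [0.4, 0.1, 0.1]
grip_width: 0.0828
```

```bash
python3 - <<'E'
from h import *
st()
p,d=snap('wrist','w5.png');C=cloud('wrist',d)
m=(C[...,2]>.14)&(C[...,2]<.2)
n,l,s,c=cv2.connectedComponentsWithStats(m.astype(np.uint8))
for i in range(1,n):
    if s[i,4]>150:
        P=C[l==i]; q=P[P[:,2]>np.percentile(P[:,2],60)]; print(s[i],P.mean(0).round(4),np.percentile(P[:,2],[50,90]),cv2.minEnclosingCircle(q[:,:2].astype(np.float32)))
m=abs(C[...,2]-.105)<.002
m[:,:250]=0
print(cv2.minAreaRect(C[m][:,:2].astype(np.float32)))
E
```

```text
t 10.65 pos [ 0.6194 -0.2313  0.2262] base [-0.0006 -0.222   0.2262] xang -80.38 tilt [ 0.0107 -0.006 ] F [0.4 0.1 0.1] w 0.0828
[ 288  222   64   62 3087] [ 0.6199 -0.2275  0.161 ] [0.1611284  0.16197146] ((0.6190756559371948, -0.22735732793807983), 0.0183981042355299)
((0.6182870268821716, -0.2264365404844284), (0.09964895248413086, 0.07195425033569336), 9.543157577514648)
```

View pics/w5.png

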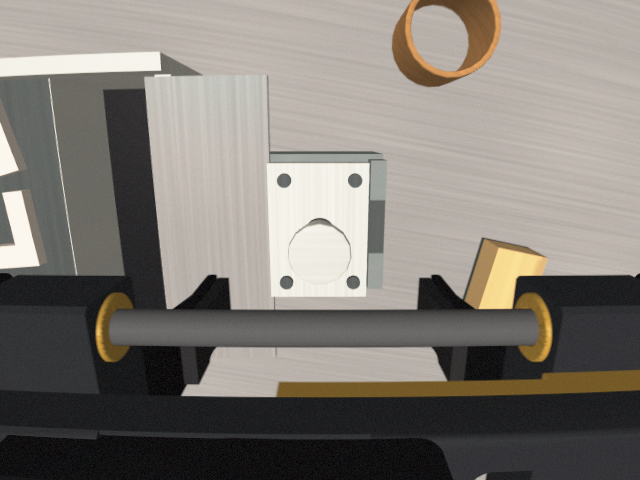

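```bash
python3 - <<'E'
from h import *
st()
p,d=snap('wrist','w6.png');C=cloud('wrist',d)
m=(C[...,2]>.14)&(C[...,2]<.2)
n,l,s,c=cv2.connectedComponentsWithStats(m.astype(np.uint8))
for i in range(1,n):
    if s[i,4]>150:
        P=C[l==i]; q=P[P[:,2]>np.percentile(P[:,2],60)]; print(s[i],P.mean(0).round(4),np.percentile(P[:,2],[50,90]),cv2.minEnclosingCircle(q[:,:2].astype(np.float32)))
m=abs(C[...,2]-.105)<.002
m[:,:250]=0
print(cv2.minAreaRect(C[m][:,:2].astype(np.float32)))
st()
E
```

```text
t 10.7 pos [ 0.6178 -0.2305  0.2234] base [-0.002  -0.2209  0.2234] xang -80.38 tilt [ 0.0063 -0.0035] F [ 0.   0.8 -0.2] w 0.0845
[ 290  220   64   63 3171] [ 0.6201 -0.2275  0.1615] [0.16159712 0.1624285 ] ((0.6192382574081421, -0.22777308523654938), 0.01836416684091091)
((0.6185165643692017, -0.22645191848278046), (0.10019750148057938, 0.07209709286689758), 9.556995391845703)
t 10.75 pos [ 0.6163 -0.2297  0.2211] base [-0.0034 -0.2199  0.2211] xang -80.38 tilt [ 0.002  -0.0011] F [-0.2 -0.5 -1.4] w 0.0854
```

```bash
python3 - <<'E'
from h import *
C=cloud('top',np.load('/tmp/t4.png.npz')['d'])
m=np.zeros((480,640),bool);m[210:320,100:185]=1
def rect(k,er=0):
    n,l,s,c=cv2.connectedComponentsWithStats((k&m).astype(np.uint8)); i=1+np.argmax(s[1:,4]); P=C[l==i]; P=P[:,:2]; print(s[i],cv2.minAreaRect(P.astype(np.float32)),P.mean(0))
z=C[...,2]
rect(abs(z-.086)<.003); rect(abs(z-.039)<.003); rect((np.load('/tmp/t4.png.npz')['p'].sum(2)<90)&(abs(z-.004)<.004))
plan([.525,.348,.25],-83.5)
E
```

```text
[139 232  16  30 358] ((0.5262207984924316, 0.34894993901252747), (0.06012982130050659, 0.02681928128004074), 6.470235347747803) [0.52562397 0.3486633 ]
[146 231  19  39 209] ((0.525922954082489, 0.34900906682014465), (0.08011018484830856, 0.038532041013240814), 4.711265563964844) [0.51629611 0.34037233]Traceback (most recent call last):
  File "<stdin>", line 7, in <module>
  File "<stdin>", line 5, in rect
    return _wrapfunc(a, 'argmax', axis=axis, out=out, **kwds)
    return bound(*args, **kwds)
ValueError: attempt to get argmax of an empty sequence
```

```bash
python3 - <<'E'
from h import *
plan([.526,.349,.25],-84)
E
```

```text
t 10.75 shift [-23.42  -0.31  -1.19] rot [-0.1  -0.08  3.62]
```

>>> carry_out([
  [-1,-1,0,-1.2,0,0,3.6],
  [-1,-3,0,-1.2,0,0,3.6],
  [-1,-5,0,-1.2,0,0,3.6],
  [-1,-7,0,-1.2,0,0,3.6],
  [-1,-9,-0.1,-1.2,0,0,3.6],
  [-1,-11,-0.1,-1.2,0,0,3.6],
  [-1,-13,-0.2,-1.2,0,0,3.6],
  [-1,-15,-0.2,-1.2,0,0,3.6],
])

```text
time: 11.55
position: [0.5566, 0.1427, 0.2481]
tool_rot: [0.743, -0.669, -0.001, 0.001]
ft_force: [1.8, 0.1, -0.3]
grip_width: 0.0867
```

```bash
python3 - <<'E'
from h import *
plan([.526,.349,.25],-84);st()
E
```

```text
t 11.55 shift [-8.33  0.36 -0.07] rot [0.2  0.01 0.  ]
t 11.55 pos [0.5566 0.1427 0.2481] base [-2.000e-04  1.572e-01  2.481e-01] xang -84.0 tilt [-0.0035 -0.0001] F [ 1.8  0.1 -0.3] w 0.0867
```

>>> carry_out([
  [-1,-2,0.1,0,0,0,0],
  [-1,-4,0.2,0,0,0,0],
  [-1,-6,0.3,0,0,0,0],
  [-1,-7.6,0.35,0,0,0,0],
  [-1,-8.3,0.36,0,0,0,0],
  [-1,-8.3,0.36,0,0,0,0],
  [-1,-8.3,0.36,0,0,0,0],
])

```text
time: 12.25
position: [0.5271, 0.3451, 0.2486]
tool_rot: [0.743, -0.669, -0.0, 0.002]
ft_force: [-0.2, -0.5, -0.3]
grip_width: 0.0872
```

```bash
cat >> h.py <<'E'
def rects(name,fn,z0,tol,roi=None,minn=150,d=None):
    if d is None: p,d=snap(name,fn)
    C=cloud(name,d); m=abs(C[...,2]-z0)<tol
    if roi is not None: k=np.zeros_like(m); k[roi[0]:roi[1],roi[2]:roi[3]]=1; m&=k
    m=cv2.morphologyEx(m.astype(np.uint8),cv2.MORPH_OPEN,np.ones((3,3),np.uint8))
    n,l,s,c=cv2.connectedComponentsWithStats(m)
    for i in range(1,n):
        if s[i,4]>minn:
            P=C[l==i]; r=cv2.minAreaRect(P[:,:2].astype(np.float32)); print('z0',z0,s[i],np.round(r[0],4),np.round(r[1],4),round(r[2],2),'z',np.median(P[:,2]).round(4))
    return d
E
python3 - <<'E'
from h import *
st()
d=rects('wrist','w7.png',.086,.004)
rects('wrist','',.039,.003,d=d)
plan([.526,.349,.045],-84);st()
E
```

```text
t 12.25 pos [0.5271 0.3451 0.2486] base [0.0045 0.3617 0.2486] xang -83.97 tilt [-0.0021 -0.0021] F [-0.2 -0.5 -0.3] w 0.0872
z0 0.086 [  523    67   117   211 20188] [0.5861 0.1269] [0.1759 0.1086] 9.69 z 0.0853
z0 0.086 [503 127   5  41 153] [0.6024 0.2055] [0.0318 0.0016] 8.71 z 0.0858
z0 0.086 [499 169   8  92 343] [0.5465 0.1957] [0.0792 0.0022] 9.94 z 0.086
z0 0.086 [ 303  184   30   71 2039] [0.5271 0.3497] [0.0602 0.0238] 6.03 z 0.0863
z0 0.039 [299 167  39  45 732] [0.5464 0.352 ] [0.0413 0.0356] 6.44 z 0.0393
z0 0.039 [332 206   6  45 228] [0.5105 0.3326] [0.0435 0.0048] 5.92 z 0.0394
z0 0.039 [300 213   4  38 152] [0.5039 0.3636] [0.037 0.003] 4.97 z 0.0394
 t 12.3 shift [-0.19  0.03  8.16] rot [ 0.11 -0.09 -0.05]
t 12.3 pos [0.5275 0.3446 0.2489] base [0.0048 0.3612 0.2489] xang -84.05 tilt [-0.0017 -0.0017] F [ 0.4 -1.5  0.9] w 0.0868
```

View pics/w7.png

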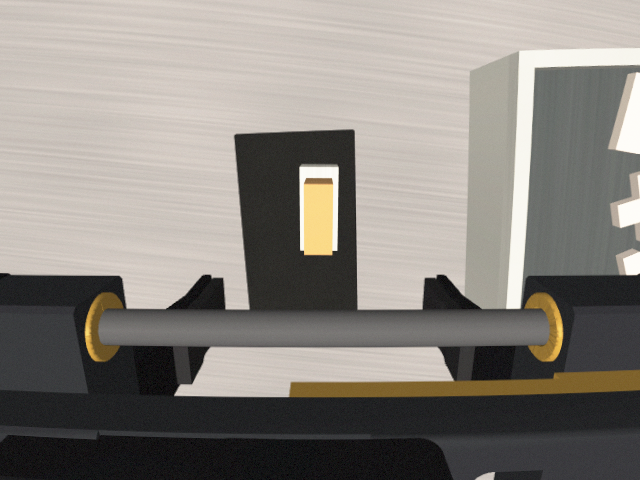

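>>> carry_out([
  [-1,-0.2,0.02,1.5,0,0,0],
  [-1,-0.2,0.02,3.3,0,0,0],
  [-1,-0.2,0.02,5,0,0,0],
  [-1,-0.2,0.02,6.5,0,0,0],
  [-1,-0.2,0.02,7.6,0,0,0],
  [-1,-0.2,0.02,8.15,0,0,0],
  [-1,-0.2,0.02,8.15,0,0,0],
  [-1,-0.2,0.02,8.15,0,0,0],
])

```text
time: 13.1
position: [0.5278, 0.3507, 0.047]
tool_rot: [0.743, -0.669, 0.0, -0.001]
ft_force: [0.9, -0.7, 0.7]
grip_width: 0.0871
```

```bash
python3 - <<'E'
from h import *
plan([.5271,.3497,.045],-84);st()
E
```

```text
t 13.1 shift [0.04 0.03 0.08] rot [-0.09  0.02 -0.05]
t 13.1 pos [0.5278 0.3507 0.047 ] base [0.0061 0.3671 0.047 ] xang -84.05 tilt [0.0016 0.0006] F [ 0.9 -0.7  0.7] w 0.0871
```

>>> carry_out([
  [1,0.02,0.03,0.03,0,0,0],
  [1,0.02,0.03,0.03,0,0,0],
  [1,0.02,0.03,0.03,0,0,0],
  [1,0.02,0.03,0.03,0,0,0],
  [1,0.02,0.03,0.03,0,0,0],
  [1,0.02,0.03,0.03,0,0,0],
  [1,0.02,0.03,0.03,0,0,0],
  [1,0.02,0.03,0.03,0,0,0],
], force=50)

```text
time: 13.9
position: [0.5259, 0.3506, 0.0452]
tool_rot: [0.743, -0.669, -0.0, 0.0]
ft_force: [-0.2, -0.1, 0.9]
grip_width: 0.0309
```

>>> carry_out([
  [1,0,0,0,0,0,0],
  [1,0,0,0,0,0,0],
  [1,0,0,0,0,0,0],
  [1,0,0,0,0,0,0],
])

```text
time: 14.3
position: [0.5258, 0.3505, 0.0451]
tool_rot: [0.743, -0.669, -0.0, 0.0]
ft_force: [0.2, -0.9, -1.0]
grip_width: 0.024
```

```bash
python3 - <<'E'
from h import *
st()
E
```

```text
t 14.3 pos [0.5258 0.3505 0.0451] base [0.004  0.3673 0.0451] xang -83.98 tilt [-0.0003 -0.0003] F [ 0.2 -0.9 -1. ] w 0.024
```

```bash
cat >> h.py <<'E'
def splan(x,y,zu,label=''):
    P=b2w(x,y,0); P[0]-=.0013; P[2]=zu+.0411; plan(P,-80.4,label)
E
python3 - <<'E'
from h import *
splan(-.07,.165,.135)
E
```

```text
t 14.3 shift [ 8.26  2.5  -5.24] rot [ 0.02 -0.01 -3.58]
```

>>> carry_out([
  [1,0,0,-1,0,0,0],
  [1,0,0,-2.5,0,0,0],
  [1,0,0,-4,0,0,0],
  [1,0.3,0,-5.2,0,0,0],
  [1,1.3,0.4,-5.24,0,0,-1.5],
  [1,2.6,0.8,-5.24,0,0,-3.6],
  [1,3.9,1.2,-5.24,0,0,-3.6],
  [1,5,1.6,-5.24,0,0,-3.6],
])

```text
time: 15.1
position: [0.498, 0.2207, 0.1759]
tool_rot: [0.764, -0.645, -0.0, 0.001]
ft_force: [-0.5, -0.3, -3.1]
grip_width: 0.0236
```

```bash
python3 - <<'E'
from h import *
splan(-.07,.165,.135);st()
E
```

```text
t 15.1 shift [ 3.15  1.06 -0.01] rot [ 0.09 -0.01  0.02]
t 15.1 pos [0.498  0.2207 0.1759] base [-0.0449  0.2439  0.1759] xang -80.38 tilt [-0.0015 -0.0004] F [-0.5 -0.3 -3.1] w 0.0236
```

>>> carry_out([
  [1,1.1,0.3,0,0,0,0],
  [1,2.2,0.7,0,0,0,0],
  [1,3.15,1.05,0,0,0,0],
  [1,3.15,1.05,0,0,0,0],
  [1,3.15,1.05,0,0,0,0],
])

```text
time: 15.6
position: [0.4862, 0.1399, 0.1761]
tool_rot: [0.763, -0.646, -0.0, -0.0]
ft_force: [0.1, 0.4, -2.4]
grip_width: 0.0238
```

```bash
python3 - <<'E'
from h import *
splan(-.07,.165,.0865);st()
snap('wrist','w8.png');snap('side','s8.png')
E
```

```text
t 15.6 shift [0.04 0.05 1.94] rot [ 0.03  0.04 -0.08]
t 15.6 pos [0.4862 0.1399 0.1761] base [-0.07    0.1662  0.1761] xang -80.48 tilt [-0.0006  0.0006] F [ 0.1  0.4 -2.4] w 0.0238
```

View pics/w8.png

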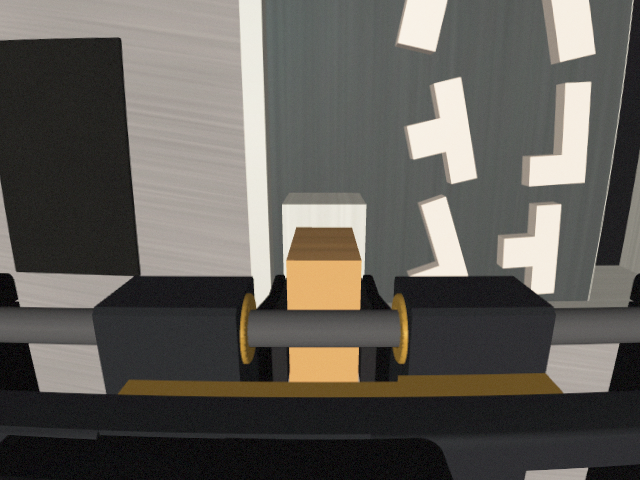

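View pics/s8.png

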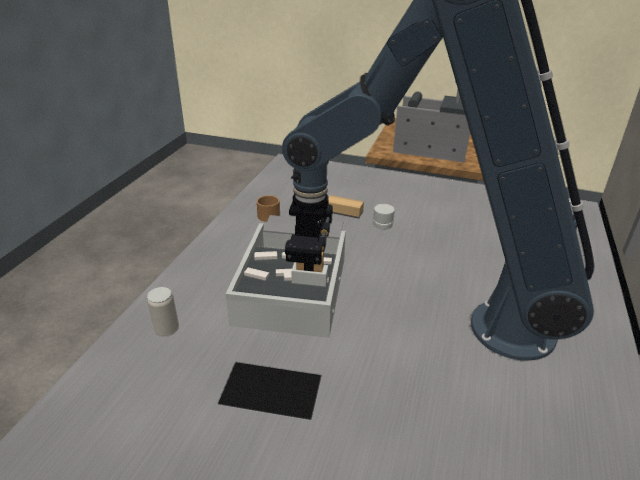

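>>> carry_out([
  [1,0.04,0.03,0.6,0,0,0],
  [1,0.04,0.03,1.2,0,0,0],
  [1,0.04,0.03,1.7,0,0,0],
  [1,0.04,0.03,1.94,0,0,0],
  [1,0.04,0.03,1.94,0,0,0],
  [1,0.04,0.03,1.94,0,0,0],
])

```text
time: 16.3
position: [0.4863, 0.1395, 0.128]
tool_rot: [0.764, -0.645, 0.0, -0.0]
ft_force: [0.6, 0.4, -3.5]
grip_width: 0.0237
```

```bash
python3 - <<'E'
from h import *
splan(-.07,-.04,.0862);st()
E
```

```text
t 16.3 shift [8.22 0.06 0.03] rot [-0.04 -0.    0.07]
t 16.3 pos [0.4863 0.1395 0.128 ] base [-0.07    0.1658  0.128 ] xang -80.33 tilt [0.0006 0.0001] F [ 0.6  0.4 -3.5] w 0.0237
```

>>> carry_out([
  [1,0.3,0.03,0.02,0,0,0],
  [1,0.8,0.03,0.02,0,0,0],
  [1,1.3,0.03,0.02,0,0,0],
  [1,1.8,0.03,0.02,0,0,0],
  [1,2.3,0.03,0.02,0,0,0],
  [1,2.8,0.03,0.02,0,0,0],
  [1,3.3,0.03,0.02,0,0,0],
  [1,3.8,0.03,0.02,0,0,0],
])

```text
time: 17.1
position: [0.5012, 0.0441, 0.1273]
tool_rot: [0.764, -0.645, -0.0, -0.0]
ft_force: [-1.3, 0.4, -3.0]
grip_width: 0.0238
```

```bash
python3 - <<'E'
from h import *
splan(-.07,-.04,.0862);st()
snap('wrist','w9.png')
E
```

```text
t 17.1 shift [ 4.36  0.   -0.  ] rot [-0.    0.01 -0.  ]
t 17.1 pos [0.5012 0.0441 0.1273] base [-0.0713  0.0692  0.1273] xang -80.4 tilt [-0.      0.0001] F [-1.3  0.4 -3. ] w 0.0238
```

View pics/w9.png

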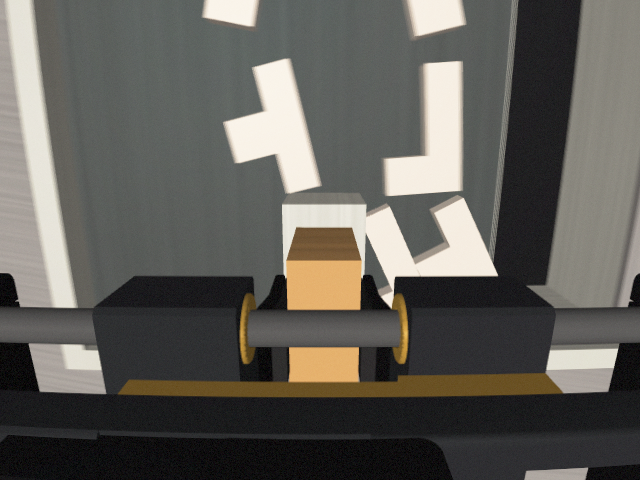

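The trims are moving ahead of the block as intended; continuing the stroke past the edge.

>>> carry_out([
  [1,0.5,0,0,0,0,0],
  [1,1,0,0,0,0,0],
  [1,1.5,0,0,0,0,0],
  [1,2,0,0,0,0,0],
  [1,2.5,0,0,0,0,0],
  [1,3,0,0,0,0,0],
  [1,3.5,0,0,0,0,0],
  [1,3.9,0,0,0,0,0],
])

```text
time: 17.95
position: [0.5177, -0.0522, 0.1273]
tool_rot: [0.764, -0.645, 0.0, -0.0]
ft_force: [0.5, 0.4, -3.3]
grip_width: 0.0238
```

>>> carry_out([
  [1,0.45,0,0,0,0,0],
  [1,0.6,0,0,0,0,0],
  [1,0.6,0,0,0,0,0],
])

```text
time: 18.25
position: [0.52, -0.0663, 0.1273]
tool_rot: [0.764, -0.646, 0.0, -0.0]
ft_force: [-0.7, -0.2, -3.3]
grip_width: 0.0235
```

```bash
python3 - <<'E'
from h import *
st()
snap('wrist','w10.png')
E
```

```text
t 18.25 pos [ 0.52   -0.0663  0.1273] base [-0.0711 -0.0428  0.1273] xang -80.44 tilt [0.0002 0.    ] F [-0.7 -0.2 -3.3] w 0.0235
```

View pics/w10.png

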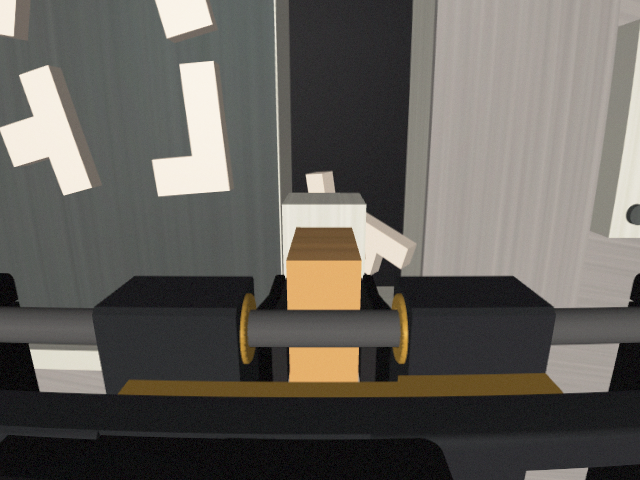

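```bash
python3 - <<'E'
from h import *
C=cloud('wrist',np.load('/tmp/w10.png.npz')['d'])
for r,c in [(178,320),(188,312),(225,380),(245,400),(255,408),(265,378),(140,350),(270,400)]: print(r,c,w2b(C[r,c]).round(3))
splan(-.07,-.04,.135)
E
```

```text
178 320 [-0.03  -0.039  0.026]
188 312 [-0.037 -0.034  0.019]
225 380 [-0.059 -0.078  0.037]
245 400 [-0.067 -0.088  0.054]
255 408 [-0.074 -0.094  0.053]
265 378 [-0.088 -0.079  0.032]
140 350 [-0.005 -0.06   0.008]
270 400 [-0.099 -0.098  0.009]
 t 18.3 shift [-0.09 -0.   -1.95] rot [ 0.01  0.02 -0.01]
```

>>> carry_out([
  [1,0,0,-1,0,0,0],
  [1,0,0,-1.95,0,0,0],
  [1,-1.3,-0.5,-1.95,0,0,0],
  [1,-2.8,-1,-1.95,0,0,0],
  [1,-4.3,-1.5,-1.95,0,0,0],
  [1,-5.8,-2,-1.95,0,0,0],
  [1,-7.3,-2.5,-1.95,0,0,0],
  [1,-8.3,-2.8,-1.95,0,0,0],
])

```text
time: 19.1
position: [0.5536, 0.154, 0.176]
tool_rot: [0.765, -0.644, -0.0, -0.0]
ft_force: [-0.8, -0.2, -2.7]
grip_width: 0.024
```

>>> carry_out([
  [1,0,0,0,0,0,0],
  [1,0,0,0,0,0,0],
])

```text
time: 19.3
position: [0.5532, 0.1515, 0.1757]
tool_rot: [0.765, -0.644, -0.0, 0.001]
ft_force: [-0.3, -0.4, -3.9]
grip_width: 0.0236
```

```bash
python3 - <<'E'
from h import *
splan(0,.165,.0862);st()
snap('wrist','w11.png')
E
```

```text
t 19.3 shift [ 0.05 -0.03  1.94] rot [ 0.08 -0.02  0.17]
t 19.3 pos [0.5532 0.1515 0.1757] base [-0.002   0.1664  0.1757] xang -80.23 tilt [-0.0013 -0.0006] F [-0.3 -0.4 -3.9] w 0.0236
```

View pics/w11.png

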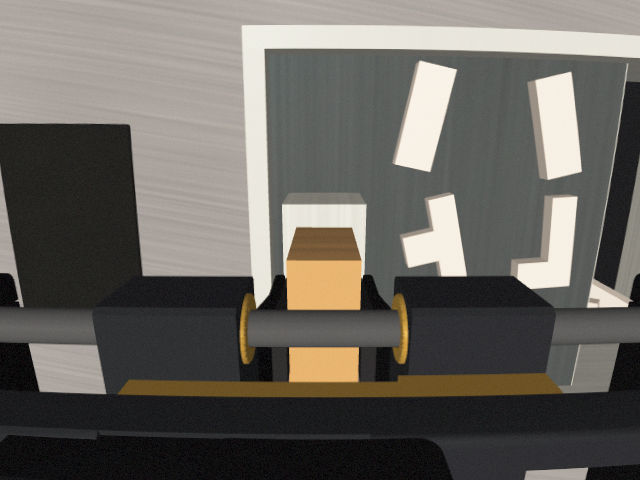

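Middle lane clear behind the T; lower and wipe.

>>> carry_out([
  [1,0,0,0.7,0,0,0],
  [1,0,0,1.4,0,0,0],
  [1,0,0,1.92,0,0,0],
  [1,0,0,1.92,0,0,0],
  [1,0,0,1.92,0,0,0],
  [1,0.4,0,1.92,0,0,0],
  [1,0.9,0,1.92,0,0,0],
  [1,1.4,0,1.92,0,0,0],
])

```text
time: 20.15
position: [0.5605, 0.1149, 0.1285]
tool_rot: [0.764, -0.645, 0.0, -0.0]
ft_force: [-0.5, 0.9, -3.2]
grip_width: 0.0238
```

```bash
python3 - <<'E'
from h import *
splan(0,-.045,.0862);st()
E
```

```text
t 20.15 shift [6.96 0.01 0.05] rot [-0.05 -0.02  0.02]
t 20.15 pos [0.5605 0.1149 0.1285] base [-0.001   0.1291  0.1285] xang -80.38 tilt [ 0.0009 -0.0002] F [-0.5  0.9 -3.2] w 0.0238
```

>>> carry_out([
  [1,0.5,0,0.03,0,0,0],
  [1,1,0,0.03,0,0,0],
  [1,1.5,0,0.03,0,0,0],
  [1,2,0,0.03,0,0,0],
  [1,2.5,0,0.03,0,0,0],
  [1,3,0,0.03,0,0,0],
  [1,3.5,0,0.03,0,0,0],
  [1,4,0,0.03,0,0,0],
])

```text
time: 20.95
position: [0.5769, 0.0164, 0.1273]
tool_rot: [0.764, -0.645, 0.0, 0.0]
ft_force: [0.7, -0.0, -3.8]
grip_width: 0.0237
```

>>> carry_out([
  [1,0.5,0,0,0,0,0],
  [1,1,0,0,0,0,0],
  [1,1.5,0,0,0,0,0],
  [1,2,0,0,0,0,0],
  [1,2.5,0,0,0,0,0],
  [1,2.95,0,0,0,0,0],
  [1,2.95,0,0,0,0,0],
])

```text
time: 21.65
position: [0.5898, -0.0571, 0.1274]
tool_rot: [0.763, -0.646, 0.001, -0.0]
ft_force: [0.8, -0.3, -3.2]
grip_width: 0.0235
```

```bash
python3 - <<'E'
from h import *
st()
snap('wrist','w12.png')
E
```

```text
t 21.65 pos [ 0.5898 -0.0571  0.1274] base [-0.0008 -0.0453  0.1274] xang -80.48 tilt [ 0.0011 -0.0007] F [ 0.8 -0.3 -3.2] w 0.0235
```

View pics/w12.png

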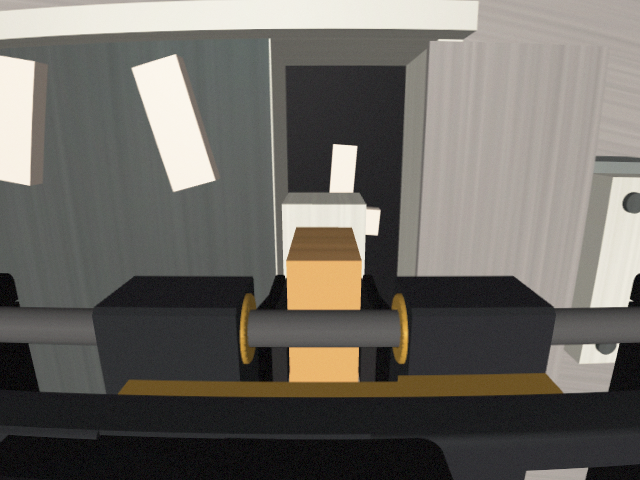

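Middle lane done; only the two strips at left remain. Third lane (+70 mm).

>>> carry_out([
  [1,0,0,-1,0,0,0],
  [1,0,0,-1.95,0,0,0],
  [1,-1.3,-0.5,-1.95,0,0,0],
  [1,-2.8,-1,-1.95,0,0,0],
  [1,-4.3,-1.5,-1.95,0,0,0],
  [1,-5.8,-2,-1.95,0,0,0],
  [1,-7.3,-2.5,-1.95,0,0,0],
  [1,-8.4,-2.8,-1.95,0,0,0],
])

```text
time: 22.5
position: [0.6225, 0.1669, 0.1759]
tool_rot: [0.765, -0.645, -0.001, -0.0]
ft_force: [-0.0, 0.3, -3.4]
grip_width: 0.0238
```

>>> carry_out([
  [1,0,0,0,0,0,0],
  [1,0,0,0,0,0,0],
  [1,0,0,0,0,0,0],
])

```text
time: 22.8
position: [0.6224, 0.163, 0.1758]
tool_rot: [0.764, -0.645, -0.0, 0.001]
ft_force: [0.2, -0.6, -3.4]
grip_width: 0.0236
```

```bash
python3 - <<'E'
from h import *
splan(.07,.165,.0862);st()
snap('wrist','w13.png')
E
```

```text
t 22.8 shift [ 0.04 -0.03  1.94] rot [ 0.06 -0.02  0.01]
t 22.8 pos [0.6224 0.163  0.1758] base [0.0681 0.1663 0.1758] xang -80.39 tilt [-0.001  -0.0005] F [ 0.2 -0.6 -3.4] w 0.0236
```

View pics/w13.png

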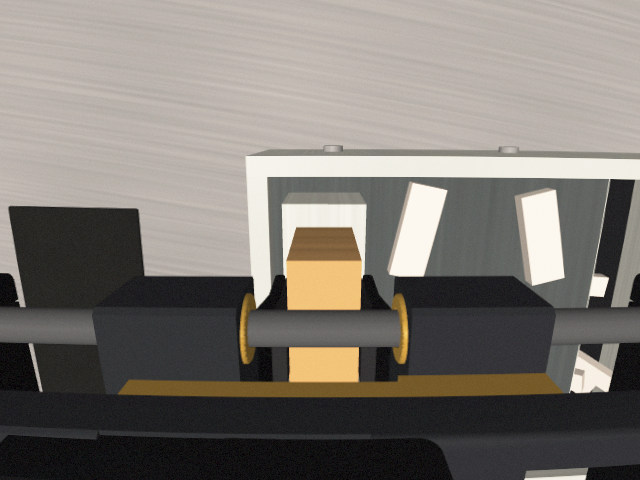

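>>> carry_out([
  [1,0,0,0.7,0,0,0],
  [1,0,0,1.4,0,0,0],
  [1,0,0,1.93,0,0,0],
  [1,0,0,1.93,0,0,0],
  [1,0,0,1.93,0,0,0],
  [1,0.4,0,1.93,0,0,0],
  [1,0.9,0,1.93,0,0,0],
  [1,1.4,0,1.93,0,0,0],
])

```text
time: 23.65
position: [0.6292, 0.1277, 0.1282]
tool_rot: [0.764, -0.645, 0.0, -0.0]
ft_force: [-1.1, -0.2, -2.4]
grip_width: 0.0235
```

>>> carry_out([
  [1,0.5,0,0,0,0,0],
  [1,1,0,0,0,0,0],
  [1,1.5,0,0,0,0,0],
  [1,2,0,0,0,0,0],
  [1,2.5,0,0,0,0,0],
  [1,3,0,0,0,0,0],
  [1,3.5,0,0,0,0,0],
  [1,4,0,0,0,0,0],
])

```text
time: 24.45
position: [0.6457, 0.0295, 0.1278]
tool_rot: [0.764, -0.645, -0.0, 0.0]
ft_force: [0.2, 0.3, -3.6]
grip_width: 0.0238
```

>>> carry_out([
  [1,0.5,0,0,0,0,0],
  [1,1,0,0,0,0,0],
  [1,1.5,0,0,0,0,0],
  [1,2,0,0,0,0,0],
  [1,2.5,0,0,0,0,0],
  [1,2.95,0,0,0,0,0],
  [1,2.95,0,0,0,0,0],
])

```text
time: 25.15
position: [0.6585, -0.0444, 0.1279]
tool_rot: [0.763, -0.646, 0.001, -0.0]
ft_force: [0.7, 0.3, -3.4]
grip_width: 0.0239
```

```bash
python3 - <<'E'
from h import *
st()
snap('wrist','w14.png')
E
```

```text
t 25.15 pos [ 0.6585 -0.0444  0.1279] base [ 0.0691 -0.0442  0.1279] xang -80.49 tilt [ 0.001  -0.0008] F [ 0.7  0.3 -3.4] w 0.0239
```

View pics/w14.png

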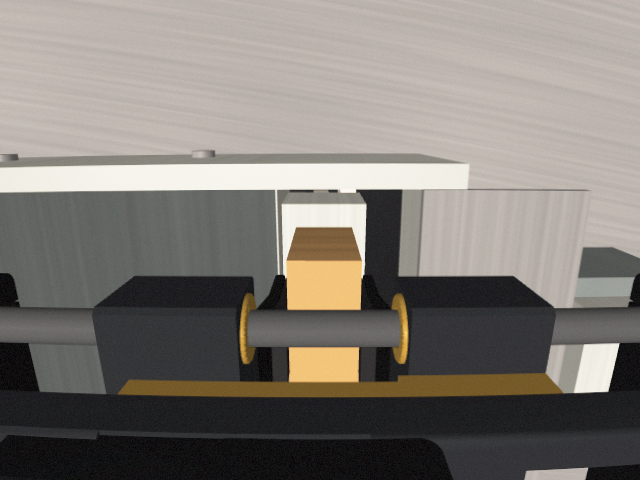

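>>> carry_out([
  [1,0,0,-1.5,0,0,0],
  [1,0,0,-3,0,0,0],
  [1,-1,1,-3.5,0,0,0],
  [1,-2.5,2,-4,0,0,0],
  [1,-4,3,-4,0,0,0],
  [1,-4.5,3.5,-4,0,0,0],
  [1,-4.5,3.5,-4,0,0,0],
  [1,-4.5,3.5,-4,0,0,0],
])

```text
time: 26.0
position: [0.5532, 0.0545, 0.2283]
tool_rot: [0.764, -0.645, 0.001, -0.0]
ft_force: [0.2, -0.2, -3.1]
grip_width: 0.0234
```

```bash
python3 - <<'E'
from h import *
st()
p,d=snap('wrist','w15.png'); C=w2b(cloud('wrist',d).reshape(-1,3)).reshape(480,640,3)
np.save('/tmp/c15.npy',C)
m=(C[...,2]>.089)&(abs(C[...,0])<.111)&(C[...,1]>-.02)&(C[...,1]<.198)
n,l,s,c=cv2.connectedComponentsWithStats(m.astype(np.uint8))
for i in range(1,n):
    if s[i,4]>40: print('deck stuff',s[i],np.median(C[l==i],0).round(3))
w=(p.min(2)>150)&(C[...,1]<-.022)&(C[...,1]>-.105)&(abs(C[...,0])<.113)&(C[...,2]<.08)
n,l,s,c=cv2.connectedComponentsWithStats(w.astype(np.uint8))
for i in range(1,n):
    if s[i,4]>40: print('pit',s[i],C[l==i].mean(0).round(3),C[l==i][:,2].max().round(3))
st()
E
```

```text
t 26.0 pos [0.5532 0.0545 0.2283] base [-0.0182  0.0708  0.2283] xang -80.3 tilt [ 0.0018 -0.0003] F [ 0.2 -0.2 -3.1] w 0.0234
deck stuff [     0    192    640    288 123374] [0.008 0.071 0.323]
pit [ 436   63   76  213 6747] [ 0.012 -0.058  0.027] 0.057
t 26.05 pos [0.554  0.0539 0.2282] base [-0.0176  0.0701  0.2282] xang -80.36 tilt [ 0.0022 -0.0004] F [-0.  -0.1 -3.1] w 0.024
```

View pics/w15.png

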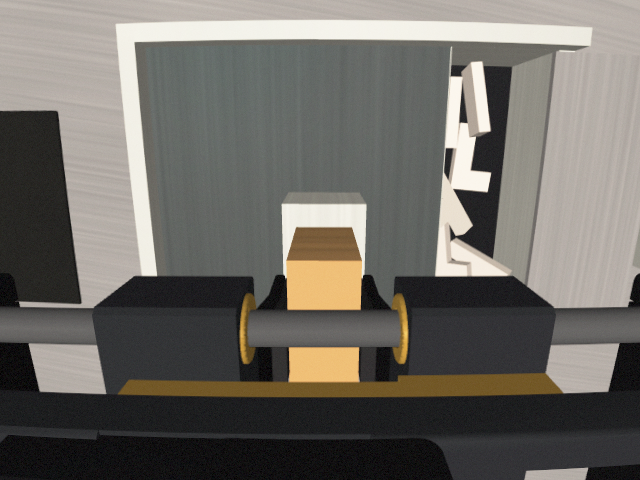

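```bash
python3 - <<'E'
from h import *
d=np.load('/tmp/top0.png.npz'); C=cloud('top',d['d'])
for r,c in [(227,123),(222,173),(308,180),(312,130)]: print(C[r,c].round(4))
p=d['p']; m=(p.sum(2)<110); k=np.zeros_like(m); k[200:330,100:200]=1; m&=k
m=cv2.morphologyEx(m.astype(np.uint8),cv2.MORPH_CLOSE,np.ones((25,25)))
n,l,s,c=cv2.connectedComponentsWithStats(m); i=1+np.argmax(s[1:,4]); print(s[i])
cc=cv2.minAreaRect(np.argwhere(l==i)[:,::-1].astype(np.float32)); print(cc)
b=cv2.boxPoints(cc)
ci=camera_info('top');u=cv2.undistortPoints(b.reshape(-1,1,2).astype(float),np.array(ci['mtx']),np.array(ci['dist_coeffs'])).reshape(-1,2)
M=R.from_quat(ci['rotation']).as_matrix();v=np.c_[u,np.ones(4)]@M.T; t=(.004-ci['origin'][2])/v[:,2]
W=ci['origin']+v*t[:,None]; print(W.round(4),W.mean(0),cv2.minAreaRect(W[:,:2].astype(np.float32)))
E
```

```text
[0.5815 0.432  0.0034]
[0.5917 0.3235 0.0024]
[0.4048 0.3004 0.0036]
[0.3976 0.4065 0.003 ]
[ 121  219   61   96 3732]
((150.6803436279297, 266.4836120605469), (91.2600326538086, 53.5971565246582), 84.80557250976562)
[[0.5893 0.439  0.004 ]
 [0.599  0.3228 0.004 ]
 [0.4016 0.297  0.004 ]
 [0.3927 0.4098 0.004 ]] [0.49565609 0.36715524 0.004     ] ((0.4954853951931, 0.36799484491348267), (0.20453856885433197, 0.1164700910449028), 7.454385757446289)
```

```bash
python3 - <<'E'
from h import *
plan([.495,.367,.228],-83)
E
```

```text
t 26.05 shift [-12.74   0.23  -0.  ] rot [-0.12 -0.04  2.64]
```

>>> carry_out([
  [1,-1,0,0,0,0,2.6],
  [1,-2.7,0,0,0,0,2.6],
  [1,-4.5,0,0,0,0,2.6],
  [1,-6.3,0.1,0,0,0,2.6],
  [1,-8.1,0.1,0,0,0,2.6],
  [1,-9.9,0.2,0,0,0,2.6],
  [1,-11.6,0.2,0,0,0,2.6],
  [1,-12.7,0.2,0,0,0,2.6],
])

```text
time: 26.85
position: [0.4956, 0.3691, 0.2275]
tool_rot: [0.749, -0.662, -0.0, -0.001]
ft_force: [-0.3, -0.1, -3.0]
grip_width: 0.0236
```

>>> carry_out([
  [1,0,0,0,0,0,0],
  [1,0,0,0,0,0,0],
])

```text
time: 27.05
position: [0.4957, 0.3663, 0.2272]
tool_rot: [0.749, -0.662, 0.0, 0.0]
ft_force: [-0.5, 0.2, -3.0]
grip_width: 0.0239
```

```bash
python3 - <<'E'
from h import *
st();plan([.495,.367,.0455],-83)
snap('wrist','w16.png');snap('top','t16.png')
E
```

```text
t 27.05 pos [0.4957 0.3663 0.2272] base [-0.0229  0.3879  0.2272] xang -82.94 tilt [ 0.0002 -0.0008] F [-0.5  0.2 -3. ] w 0.0239
 t 27.05 shift [-0.04  0.03  7.27] rot [-0.01 -0.04  0.06]
```

View pics/w16.png

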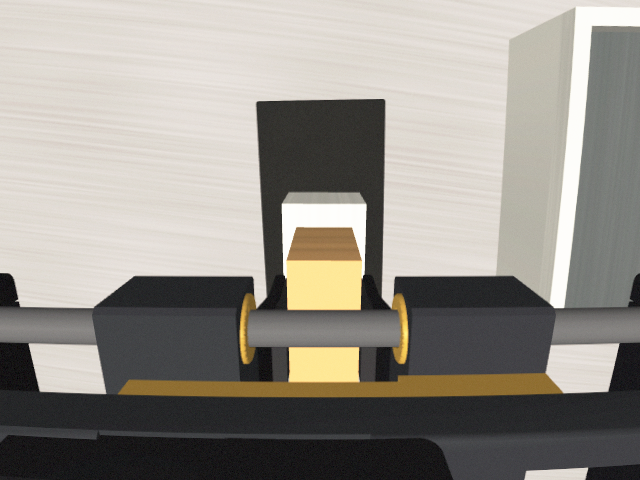

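View pics/t16.png

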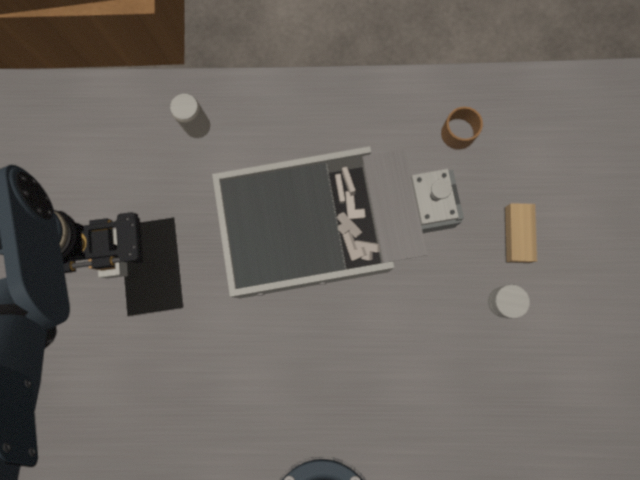

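The top view shows the deck clear and all the trim in the chute (rows 170–260, cols 335–378). Setting the scraper down on the mat.

>>> carry_out([
  [1,0,0.03,1.5,0,0,0],
  [1,0,0.03,3.2,0,0,0],
  [1,0,0.03,5,0,0,0],
  [1,0,0.03,6.4,0,0,0],
  [1,0,0.03,7.1,0,0,0],
  [1,0,0.03,7.27,0,0,0],
  [1,0,0.03,7.27,0,0,0],
  [1,0,0.03,7.27,0,0,0],
])

```text
time: 27.95
position: [0.4958, 0.3658, 0.0469]
tool_rot: [0.749, -0.663, 0.001, -0.001]
ft_force: [0.4, -0.0, -3.6]
grip_width: 0.0236
```

```bash
python3 - <<'E'
from h import *
st()
E
```

```text
t 27.95 pos [0.4958 0.3658 0.0469] base [-0.0229  0.3874  0.0469] xang -83.07 tilt [0.0026 0.0012] F [ 0.4 -0.  -3.6] w 0.0236
```

>>> carry_out([
  [1,0,0,0.02,0,0,0],
  [1,0,0,0.02,0,0,0],
  [-1,0,0,0.02,0,0,0],
  [-1,0,0,0.02,0,0,0],
  [-1,0,0,0.02,0,0,0],
  [-1,0,0,0.02,0,0,0],
  [-1,0,0,0.02,0,0,0],
  [-1,0,0,0.02,0,0,0],
])

```text
time: 28.75
position: [0.4941, 0.3662, 0.0456]
tool_rot: [0.749, -0.662, 0.0, -0.0]
ft_force: [0.5, -0.3, -0.7]
grip_width: 0.0641
```

>>> carry_out([
  [-1,0,0,-1,0,0,0],
  [-1,0,0,-2.5,0,0,0],
  [-1,0,0,-4,0,0,0],
  [-1,0,0,-6,0,0,0],
  [-1,0,0,-8,0,0,0],
  [-1,0,0,-8,0,0,0],
  [-1,0,0,-8,0,0,0],
])

```text
time: 29.45
position: [0.4946, 0.3665, 0.2474]
tool_rot: [0.749, -0.662, 0.001, -0.002]
ft_force: [0.3, -0.2, -1.1]
grip_width: 0.0868
```

```bash
python3 - <<'E'
from h import *
st()
d=rects('wrist','w17.png',.086,.004)
E
```

```text
t 29.45 pos [0.4946 0.3665 0.2474] base [-0.024   0.3882  0.2474] xang -82.97 tilt [0.0034 0.0017] F [ 0.3 -0.2 -1.1] w 0.0868
z0 0.086 [ 528   23   24  246 1172] [0.5703 0.2001] [0.1965 0.0026] 9.56 z 0.0861
z0 0.086 [599  34  41  21 294] [0.6614 0.1561] [0.0137 0.0378] 9.07 z 0.0831
z0 0.086 [  554    51    86   225 13850] [0.5654 0.1356] [0.1873 0.0815] 9.88 z 0.0832
z0 0.086 [618  54  22  22 194] [0.6494 0.1423] [0.0113 0.022 ] 32.47 z 0.0828
z0 0.086 [ 310  184   29   72 2055] [0.4938 0.3658] [0.0605 0.0237] 6.53 z 0.0841
```

View pics/w17.png

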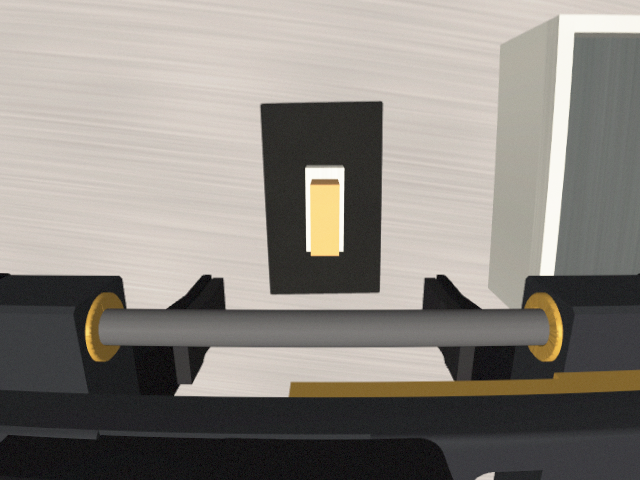

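Scraper stands in the middle of the mat (row 215, col 325). Back to the knob.

```bash
python3 - <<'E'
from h import *
plan([.6188,-.2277,.25],-80.4)
E
```

```text
t 29.5 shift [24.18 -2.07 -0.18] rot [ 0.03 -0.01 -2.58]
```

>>> carry_out([
  [-1,1,-0.1,-0.1,0,0,-2.6],
  [-1,3,-0.2,-0.1,0,0,-2.6],
  [-1,5,-0.4,-0.1,0,0,-2.6],
  [-1,7,-0.6,-0.1,0,0,-2.6],
  [-1,9,-0.8,-0.1,0,0,-2.6],
  [-1,11,-0.9,-0.1,0,0,-2.6],
  [-1,13,-1.1,-0.1,0,0,-2.6],
  [-1,15,-1.3,-0.1,0,0,-2.6],
])

```text
time: 30.3
position: [0.5705, -0.0025, 0.2456]
tool_rot: [0.764, -0.645, -0.002, 0.001]
ft_force: [1.0, -0.2, -0.4]
grip_width: 0.0874
```

```bash
python3 - <<'E'
from h import *
plan([.6188,-.2277,.25],-80.4)
E
```

```text
t 30.3 shift [ 9.2 -0.4 -0.2] rot [0.27 0.11 0.01]
```

>>> carry_out([
  [-1,2,-0.1,-0.1,0,0,0],
  [-1,4,-0.2,-0.1,0,0,0],
  [-1,6,-0.3,-0.1,0,0,0],
  [-1,8,-0.4,-0.1,0,0,0],
  [-1,9.1,-0.4,-0.1,0,0,0],
  [-1,9.1,-0.4,-0.1,0,0,0],
  [-1,9.1,-0.4,-0.1,0,0,0],
  [-1,9.1,-0.4,-0.1,0,0,0],
])

```text
time: 31.1
position: [0.6188, -0.2216, 0.2489]
tool_rot: [0.764, -0.645, -0.002, 0.0]
ft_force: [-0.1, 0.5, 0.1]
grip_width: 0.0868
```

```bash
python3 - <<'E'
from h import *
st()
p,d=snap('wrist','w18.png');C=cloud('wrist',d)
m=(C[...,2]>.14)&(C[...,2]<.2)
n,l,s,c=cv2.connectedComponentsWithStats(m.astype(np.uint8))
for i in range(1,n):
    if s[i,4]>150:
        P=C[l==i]; q=P[P[:,2]>np.percentile(P[:,2],60)-.002]; print(s[i],P.mean(0).round(4),np.percentile(P[:,2],[50,90]),cv2.minEnclosingCircle(q[:,:2].astype(np.float32)))
plan([.619,-.2275,.141],-80.4)
E
```

```text
t 31.1 pos [ 0.6188 -0.2216  0.2489] base [ 0.0003 -0.2124  0.2489] xang -80.33 tilt [-0.0032  0.0024] F [-0.1  0.5  0.1] w 0.0868
[ 307  215   58   57 2603] [ 0.622  -0.2282  0.1643] [0.16444118 0.16531984] ((0.6210393309593201, -0.22846126556396484), 0.018927523866295815)
 t 31.15 shift [0.25 0.03 4.34] rot [0.11 0.12 0.11]
```

>>> carry_out([
  [-1,0.15,-0.02,0,0,0,0],
  [-1,0.15,-0.02,1.2,0,0,0],
  [-1,0.15,-0.02,2.6,0,0,0],
  [-1,0.15,-0.02,3.8,0,0,0],
  [-1,0.15,-0.02,4.3,0,0,0],
  [-1,0.15,-0.02,4.3,0,0,0],
  [-1,0.15,-0.02,4.3,0,0,0],
])

```text
time: 31.85
position: [0.6219, -0.2272, 0.1443]
tool_rot: [0.764, -0.645, 0.001, -0.0]
ft_force: [0.6, 0.1, 0.4]
grip_width: 0.0872
```

```bash
python3 - <<'E'
from h import *
st();plan([.6197,-.2283,.141],-80.4)
E
```

```text
t 31.85 pos [ 0.6219 -0.2272  0.1443] base [ 0.0025 -0.2183  0.1443] xang -80.35 tilt [ 0.0019 -0.0011] F [0.6 0.1 0.4] w 0.0872
 t 31.85 shift [0.03 0.09 0.13] rot [-0.1  -0.08  0.05]
```

>>> carry_out([
  [-1,0.02,0.04,0.05,0,0,0],
  [-1,0.02,0.04,0.05,0,0,0],
  [1,0.02,0.04,0.05,0,0,0],
  [1,0.02,0.04,0.05,0,0,0],
  [1,0.02,0.04,0.05,0,0,0],
  [1,0.02,0.04,0.05,0,0,0],
  [1,0.02,0.04,0.05,0,0,0],
  [1,0.02,0.04,0.05,0,0,0],
], force=60)

```text
time: 32.65
position: [0.6199, -0.2277, 0.1417]
tool_rot: [0.764, -0.645, -0.0, 0.0]
ft_force: [0.7, -0.4, -0.5]
grip_width: 0.047
```

>>> carry_out([
  [1,0,0,0,0,0,0],
  [1,0,0,0,0,0,0],
  [1,0,0,0,0,0,0],
  [1,0,0,0,0,0,0],
])

```text
time: 33.05
position: [0.62, -0.2281, 0.1417]
tool_rot: [0.764, -0.645, 0.0, 0.0]
ft_force: [-0.7, -1.0, -0.7]
grip_width: 0.0358
```

```bash
python3 - <<'E'
from h import *
st()
E
```

```text
t 33.05 pos [ 0.62   -0.2281  0.1417] base [ 0.0005 -0.2189  0.1417] xang -80.39 tilt [ 0.0002 -0.0006] F [-0.7 -1.  -0.7] w 0.0358
```

>>> carry_out([
  [1,0,0,-0.15,0,0,0],
  [1,0,0,-0.3,0,0,0],
  [1,0,0,-0.45,0,0,0],
  [1,0,0,-0.6,0,0,0],
  [1,0,0,-0.7,0,0,0],
  [1,0,0,-0.7,0,0,0],
])

```text
time: 33.65
position: [0.6198, -0.2274, 0.1593]
tool_rot: [0.764, -0.645, -0.0, -0.0]
ft_force: [2.4, -2.4, -8.5]
grip_width: 0.0358
```

```bash
python3 - <<'E'
from h import *
st(); o=get_obs(); P=o['position']; plan([P[0]-.08*np.sin(.161),P[1]+.08*np.cos(.161),P[2]],-80.4)
E
```

```text
t 33.65 pos [ 0.6198 -0.2274  0.1593] base [ 0.0005 -0.2183  0.1593] xang -80.38 tilt [-0.0002  0.0004] F [ 2.4 -2.4 -8.5] w 0.0358
 t 33.65 shift [-3.2  -0.02  0.  ] rot [0.01 0.02 0.02]
```

>>> carry_out([
  [1,-0.4,0,0,0,0,0],
  [1,-0.8,0,0,0,0,0],
  [1,-1.2,0,0,0,0,0],
  [1,-1.6,0,0,0,0,0],
  [1,-2,0,0,0,0,0],
  [1,-2.4,0,0,0,0,0],
  [1,-2.8,0,0,0,0,0],
  [1,-3.15,0,0,0,0,0],
])

```text
time: 34.45
position: [0.6065, -0.149, 0.1593]
tool_rot: [0.764, -0.645, -0.0, 0.0]
ft_force: [3.0, -1.4, -9.2]
grip_width: 0.0357
```

>>> carry_out([
  [1,0,0,0,0,0,0],
  [1,0,0,0,0,0,0],
  [1,0,0,0,0,0,0],
])

```text
time: 34.75
position: [0.6065, -0.1492, 0.1591]
tool_rot: [0.764, -0.645, -0.001, -0.0]
ft_force: [1.7, 2.7, -8.2]
grip_width: 0.0358
```

```bash
python3 - <<'E'
from h import *
st()
snap('wrist','w19.png')
E
```

```text
t 34.75 pos [ 0.6065 -0.1492  0.1591] base [ 0.0004 -0.1389  0.1591] xang -80.39 tilt [-0.0009  0.0016] F [ 1.7  2.7 -8.2] w 0.0358
```

View pics/w19.png

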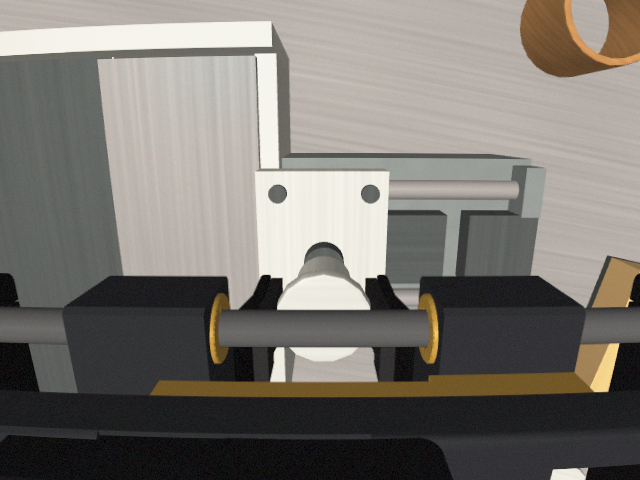

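>>> carry_out([
  [1,0.04,0,0,0,0,0],
  [1,0.04,0,0.15,0,0,0],
  [1,0.04,0,0.3,0,0,0],
  [1,0.04,0,0.4,0,0,0],
  [1,0.04,0,0.4,0,0,0],
  [1,0.04,0,0.4,0,0,0],
])

```text
time: 35.4
position: [0.6069, -0.1513, 0.1494]
tool_rot: [0.764, -0.645, 0.0, 0.0]
ft_force: [-0.2, 0.8, -6.5]
grip_width: 0.0359
```

```bash
python3 - <<'E'
from h import *
st()
E
```

```text
t 35.4 pos [ 0.6069 -0.1513  0.1494] base [ 0.0004 -0.141   0.1494] xang -80.39 tilt [-0.0001 -0.0003] F [-0.2  0.8 -6.5] w 0.0359
```

>>> carry_out([
  [1,0,0,0.15,0,0,0],
  [1,0,0,0.29,0,0,0],
  [1,0,0,0.29,0,0,0],
  [-1,0,0,0.29,0,0,0],
  [-1,0,0,0.29,0,0,0],
  [-1,0,0,0.29,0,0,0],
  [-1,0,0,0.29,0,0,0],
  [-1,0,0,0.29,0,0,0],
])

```text
time: 36.2
position: [0.6073, -0.1513, 0.1426]
tool_rot: [0.764, -0.645, 0.001, -0.0]
ft_force: [-0.2, 0.7, -0.3]
grip_width: 0.0682
```

>>> carry_out([
  [-1,0,0,-1,0,0,0],
  [-1,0,0,-2.5,0,0,0],
  [-1,0,0,-4,0,0,0],
  [-1,0,0,-4,0,0,0],
  [-1,0,0,-4,0,0,0],
])

```text
time: 36.7
position: [0.6074, -0.1512, 0.2433]
tool_rot: [0.764, -0.645, 0.001, -0.0]
ft_force: [0.3, -0.0, 0.8]
grip_width: 0.087
```

```bash
python3 - <<'E'
from h import *
st()
p,d=snap('wrist','w20.png');C=cloud('wrist',d)
m=(C[...,2]>.14)&(C[...,2]<.2)
n,l,s,c=cv2.connectedComponentsWithStats(m.astype(np.uint8))
for i in range(1,n):
    if s[i,4]>150:
        P=C[l==i]; q=P[P[:,2]>np.percentile(P[:,2],60)-.002]; print(s[i],P.mean(0).round(4),np.percentile(P[:,2],[50,90]),cv2.minEnclosingCircle(q[:,:2].astype(np.float32)))
snap('top','t20.png')
E
```

```text
t 36.7 pos [ 0.6074 -0.1512  0.2433] base [ 0.0009 -0.141   0.2433] xang -80.38 tilt [ 0.0024 -0.0012] F [ 0.3 -0.   0.8] w 0.087
[ 294  218   59   58 2700] [ 0.6072 -0.15    0.1623] [0.16235597 0.16324679] ((0.6063392162322998, -0.15010689198970795), 0.018934253603219986)
```

View pics/w20.png

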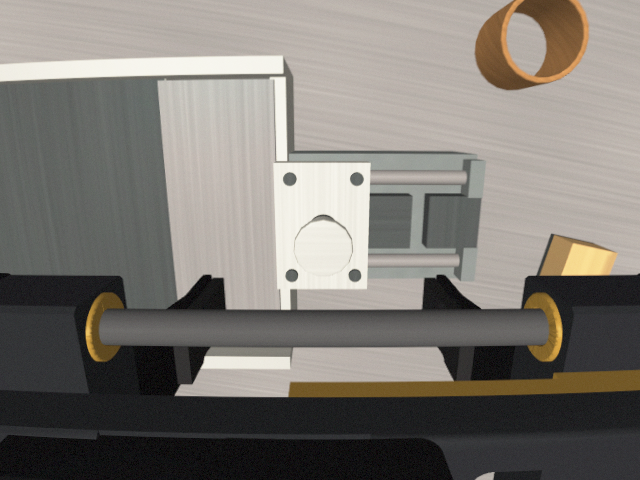

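```bash
python3 - <<'E'
from h import *
d=np.load('/tmp/t20.png.npz')['d']
rects('top','',.040,.004,roi=(190,280,480,570),d=d)
rects('top','',.060,.004,roi=(270,340,480,560),d=d)
rects('top','',.103,.003,roi=(100,330,180,480),d=d)
plan([.549,-.413,.25],-84)
E
```

```text
z0 0.04 [ 510  204   27   57 1292] [ 0.5556 -0.4189] [0.0505 0.1195] 87.15 z 0.0399
z0 0.06 [496 285  33  33 839] [ 0.4136 -0.3799] [0.0631 0.0632] 0.0 z 0.06
z0 0.103 [214 170  26  60 372] [0.622 0.198] [0.0463 0.1259] 75.14 z 0.103
 t 36.8 shift [ 9.97  4.   -0.37] rot [0.13 0.07 3.62]
```

View pics/t20.png

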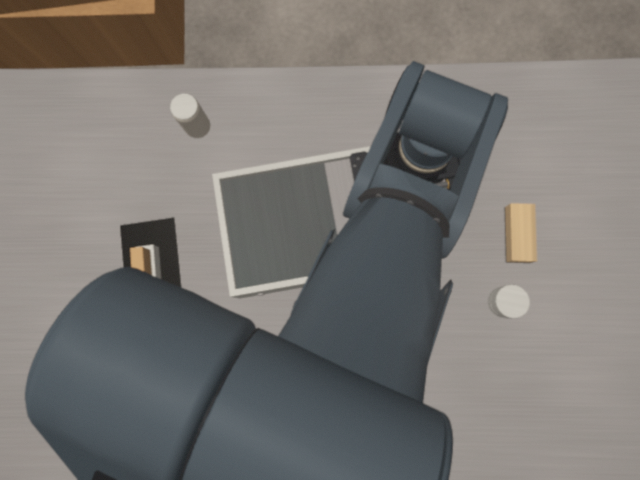

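```bash
python3 - <<'E'
from h import *
plan([.5556,-.4189,.22],-92.85)
E
```

```text
t 36.8 shift [10.24  3.78  0.83] rot [ 0.13  0.06 12.47]
```

>>> carry_out([
  [-1,1.2,0.4,0,0,0,4],
  [-1,2.8,1,0,0,0,8],
  [-1,4.5,1.6,0.3,0,0,12.5],
  [-1,6.2,2.3,0.8,0,0,12.5],
  [-1,8,3,0.8,0,0,12.5],
  [-1,9.5,3.5,0.8,0,0,12.5],
  [-1,10.25,3.8,0.8,0,0,12.5],
  [-1,10.25,3.8,0.8,0,0,12.5],
])

```text
time: 37.6
position: [0.5546, -0.4218, 0.22]
tool_rot: [-0.688, 0.726, 0.001, -0.0]
ft_force: [0.5, 0.6, 0.9]
grip_width: 0.0867
```

>>> carry_out([
  [-1,0,0,0,0,0,0],
  [-1,0,0,0,0,0,0],
  [-1,0,0,0,0,0,0],
])

```text
time: 37.9
position: [0.5568, -0.4173, 0.2222]
tool_rot: [-0.69, 0.724, 0.0, 0.0]
ft_force: [-0.3, 0.3, 0.3]
grip_width: 0.0871
```

```bash
python3 - <<'E'
from h import *
st()
d=rects('wrist','w21.png',.040,.004)
rects('wrist','',.060,.004,d=d)
plan([.5556,-.4189,.012],-92.85);st()
E
```

```text
t 37.9 pos [ 0.5568 -0.4173  0.2222] base [-0.0934 -0.395   0.2222] xang -92.74 tilt [-0.0002  0.0008] F [-0.3  0.3  0.3] w 0.0871
z0 0.04 [ 296  145   59  135 7668] [ 0.5574 -0.4187] [0.0501 0.1205] 87.58 z 0.0402
z0 0.04 [ 17 243  18  32 200] [ 0.5301 -0.135 ] [0.032  0.0036] 9.05 z 0.0398
z0 0.06 [133 102  36 105 415] [ 0.6176 -0.2806] [0.0854 0.0022] 9.63 z 0.06
z0 0.06 [  0 246  17  29 199] [ 0.5348 -0.1345] [0.0276 0.0035] 9.99 z 0.0601
z0 0.06 [ 258  347   70   50 2614] [ 0.4156 -0.3811] [0.0537 0.0646] 0.81 z 0.0602
 t 37.95 shift [0.06 0.05 8.41] rot [0.   0.02 0.1 ]
t 37.95 pos [ 0.5568 -0.4176  0.2223] base [-0.0934 -0.3953  0.2223] xang -92.75 tilt [0.     0.0004] F [-0.1  0.4  0.4] w 0.087
```

View pics/w21.png

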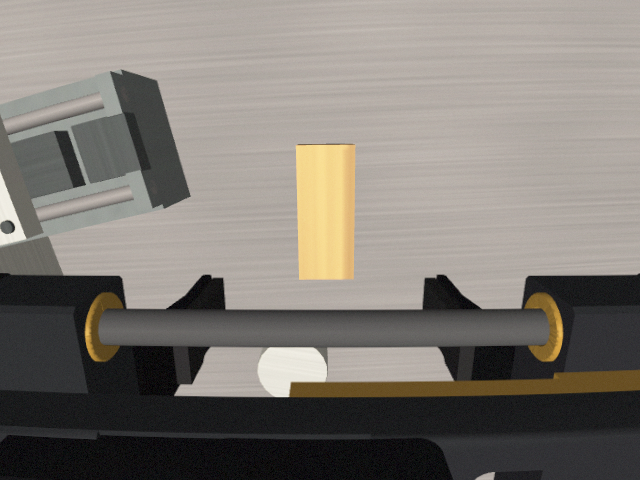

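>>> carry_out([
  [-1,0.05,0,1.5,0,0,0],
  [-1,0.05,0,3.2,0,0,0],
  [-1,0.05,0,5,0,0,0],
  [-1,0.05,0,6.6,0,0,0],
  [-1,0.05,0,7.8,0,0,0],
  [-1,0.05,0,8.4,0,0,0],
  [-1,0.05,0,8.4,0,0,0],
  [-1,0.05,0,8.4,0,0,0],
])

```text
time: 38.75
position: [0.5571, -0.4212, 0.0133]
tool_rot: [-0.689, 0.724, -0.001, 0.0]
ft_force: [0.0, -0.5, 0.5]
grip_width: 0.0869
```

```bash
python3 - <<'E'
from h import *
plan([.557,-.4187,.012],-92.6);st()
E
```

```text
t 38.75 shift [-0.1   0.01  0.05] rot [-0.09 -0.09 -0.25]
t 38.75 pos [ 0.5571 -0.4212  0.0133] base [-0.0937 -0.3988  0.0133] xang -92.85 tilt [ 0.0015 -0.0016] F [ 0.  -0.5  0.5] w 0.0869
```

>>> carry_out([
  [-1,-0.07,0,0,0,0,0],
  [-1,-0.07,0,0,0,0,0],
  [1,-0.07,0,0,0,0,0],
  [1,-0.07,0,0,0,0,0],
  [1,-0.07,0,0,0,0,0],
  [1,-0.07,0,0,0,0,0],
  [1,-0.07,0,0,0,0,0],
  [1,-0.07,0,0,0,0,0],
], force=50)

```text
time: 39.55
position: [0.5561, -0.419, 0.0119]
tool_rot: [-0.689, 0.725, 0.0, -0.0]
ft_force: [-0.4, 0.8, -0.1]
grip_width: 0.0498
```

>>> carry_out([
  [1,0,0,0,0,0,0],
  [1,0,0,0,0,0,0],
  [1,0,0,0,0,0,0],
])

```text
time: 39.85
position: [0.5561, -0.419, 0.012]
tool_rot: [-0.689, 0.725, 0.0, -0.0]
ft_force: [-0.3, 0.4, 0.4]
grip_width: 0.05
```

```bash
python3 - <<'E'
from h import *
st()
P=b2w(0,.09,.225); plan(P,-80.4)
E
```

```text
t 39.85 pos [ 0.5561 -0.419   0.012 ] base [-0.0944 -0.3965  0.012 ] xang -92.88 tilt [-0.0001  0.0001] F [-0.3  0.4  0.4] w 0.05
 t 39.85 shift [-19.82   0.52  -8.52] rot [ 1.000e-02  1.000e-02 -1.248e+01]
```

>>> carry_out([
  [1,0,0,-1,0,0,0],
  [1,0,0,-2.5,0,0,0],
  [1,0,0,-4,0,0,0],
  [1,0,0,-5.5,0,0,0],
  [1,0,0,-7,0,0,0],
  [1,0,0,-8.5,0,0,0],
  [1,0,0,-8.7,0,0,0],
  [1,0,0,-8.7,0,0,0],
])

```text
time: 40.65
position: [0.5562, -0.419, 0.2298]
tool_rot: [-0.689, 0.725, -0.001, 0.0]
ft_force: [-0.4, -0.5, -3.8]
grip_width: 0.0498
```

```bash
python3 - <<'E'
from h import *
st()
P=b2w(0,.09,.228); plan(P,-80.4)
snap('wrist','w22.png')
E
```

```text
t 40.65 pos [ 0.5562 -0.419   0.2298] base [-0.0943 -0.3966  0.2298] xang -92.88 tilt [ 0.0008 -0.0008] F [-0.4 -0.5 -3.8] w 0.0498
 t 40.65 shift [-19.82   0.52   0.06] rot [ -0.04  -0.05 -12.48]
```

View pics/w22.png

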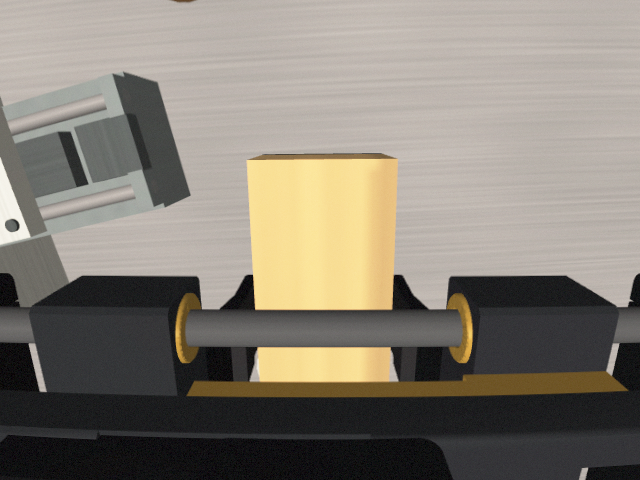

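Die held level. Carrying it over to the deck.

>>> carry_out([
  [1,-1,0,0,0,0,-4],
  [1,-2.5,0.1,0,0,0,-8],
  [1,-4.2,0.1,0,0,0,-12.5],
  [1,-6,0.2,0,0,0,-12.5],
  [1,-7.8,0.2,0,0,0,-12.5],
  [1,-9.6,0.3,0,0,0,-12.5],
  [1,-11.4,0.3,0,0,0,-12.5],
  [1,-13,0.3,0,0,0,-12.5],
])

```text
time: 41.5
position: [0.5625, -0.0911, 0.2261]
tool_rot: [0.764, -0.645, -0.004, 0.001]
ft_force: [-0.1, -0.1, -3.3]
grip_width: 0.0496
```

```bash
python3 - <<'E'
from h import *
st()
P=b2w(0,.09,.22); plan(P,-80.4)
E
```

```text
t 41.5 pos [ 0.5625 -0.0911  0.2261] base [-0.0333 -0.0743  0.2261] xang -80.37 tilt [-0.0068  0.0029] F [-0.1 -0.1 -3.3] w 0.0496
 t 41.5 shift [-6.57 -1.34  0.26] rot [0.35 0.23 0.03]
```

>>> carry_out([
  [1,-1.7,-0.3,0,0,0,0],
  [1,-3.3,-0.7,0,0,0,0],
  [1,-5,-1,0,0,0,0],
  [1,-6,-1.3,0,0,0,0],
  [1,-6.5,-1.34,0,0,0,0],
  [1,-6.5,-1.34,0,0,0,0],
  [1,-6.5,-1.34,0,0,0,0],
])

```text
time: 42.2
position: [0.5701, 0.0708, 0.2282]
tool_rot: [0.764, -0.645, -0.001, 0.001]
ft_force: [-0.0, 0.9, -3.7]
grip_width: 0.0495
```

```bash
python3 - <<'E'
from h import *
st()
P=b2w(0,.09,.098); plan(P,-80.4)
snap('side','s23.png'); snap('wrist','w23.png')
E
```

```text
t 42.2 pos [0.5701 0.0708 0.2282] base [0.0011 0.0841 0.2282] xang -80.38 tilt [-0.0028 -0.0009] F [-0.   0.9 -3.7] w 0.0495
 t 42.2 shift [-0.24  0.03  5.21] rot [ 0.17 -0.02  0.02]
```

View pics/w23.png

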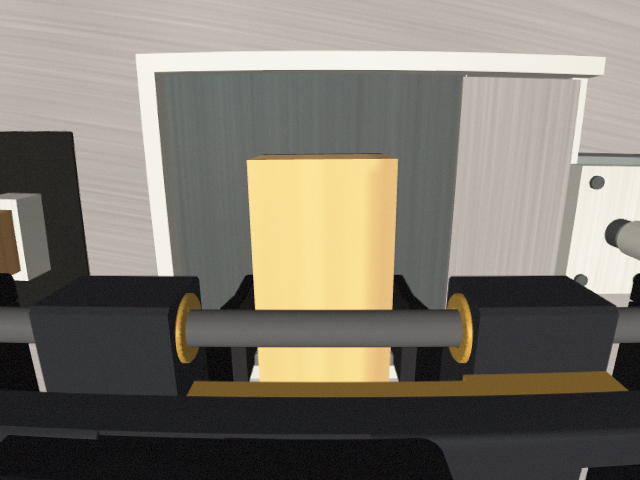

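View pics/s23.png

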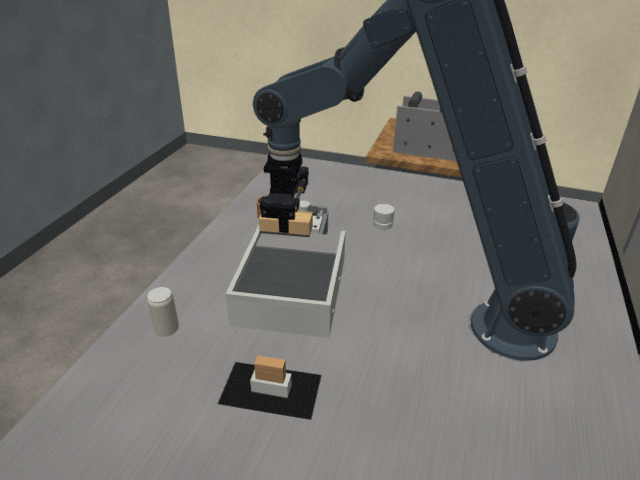

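>>> carry_out([
  [1,-0.2,0,1.3,0,0,0],
  [1,-0.2,0,2.7,0,0,0],
  [1,-0.2,0,3.9,0,0,0],
  [1,-0.2,0,4.7,0,0,0],
  [1,-0.2,0,5.05,0,0,0],
  [1,-0.2,0,5.15,0,0,0],
  [1,-0.2,0,5.15,0,0,0],
  [1,-0.2,0,5.15,0,0,0],
])

```text
time: 43.1
position: [0.5712, 0.0763, 0.1021]
tool_rot: [0.764, -0.646, 0.001, -0.001]
ft_force: [0.0, -0.4, -3.1]
grip_width: 0.0497
```

```bash
python3 - <<'E'
from h import *
st()
P=b2w(0,.09,.0975); plan(P,-80.4)
E
```

```text
t 43.1 pos [0.5712 0.0763 0.1021] base [0.0031 0.0893 0.1021] xang -80.41 tilt [ 0.0028 -0.0002] F [ 0.  -0.4 -3.1] w 0.0497
 t 43.1 shift [-0.03  0.13  0.18] rot [-0.16 -0.04 -0.01]
```

>>> carry_out([
  [1,0,0.05,0.05,0,0,0],
  [1,0,0.05,0.08,0,0,0],
  [1,0,0.05,0.1,0,0,0],
  [1,0,0.05,0.1,0,0,0],
])

```text
time: 43.5
position: [0.5688, 0.0765, 0.0985]
tool_rot: [0.764, -0.645, 0.0, -0.0]
ft_force: [-0.3, -0.3, -3.6]
grip_width: 0.0496
```

```bash
python3 - <<'E'
from h import *
st()
E
```

```text
t 43.5 pos [0.5688 0.0765 0.0985] base [0.0008 0.09   0.0985] xang -80.37 tilt [ 0.0003 -0.    ] F [-0.3 -0.3 -3.6] w 0.0496
```

Underside about 1.5 mm above the deck; lower until contact and release.

>>> carry_out([
  [1,0,0,0.03,0,0,0],
  [1,0,0,0.05,0,0,0],
  [1,0,0,0.05,0,0,0],
  [-1,0,0,0.05,0,0,0],
  [-1,0,0,0.05,0,0,0],
  [-1,0,0,0.05,0,0,0],
  [-1,0,0,0.05,0,0,0],
  [-1,0,0,0.05,0,0,0],
])

```text
time: 44.3
position: [0.569, 0.0764, 0.0973]
tool_rot: [0.764, -0.645, 0.0, -0.0]
ft_force: [-0.9, -1.0, 0.8]
grip_width: 0.0814
```

>>> carry_out([
  [-1,0,0,-1,0,0,0],
  [-1,0,0,-2.5,0,0,0],
  [-1,0,0,-4,0,0,0],
  [-1,0,0,-5.5,0,0,0],
  [-1,0,0,-7,0,0,0],
  [-1,0,0,-7,0,0,0],
  [-1,0,0,-7,0,0,0],
])

```text
time: 45.0
position: [0.569, 0.0764, 0.2731]
tool_rot: [0.764, -0.645, 0.001, -0.001]
ft_force: [-0.8, 1.0, -1.2]
grip_width: 0.0868
```

```bash
python3 - <<'E'
from h import *
st()
d=rects('wrist','w24.png',.125,.006)
E
```

```text
t 45.0 pos [0.569  0.0764 0.2731] base [0.001  0.0898 0.2731] xang -80.38 tilt [ 0.0023 -0.0002] F [-0.8  1.  -1.2] w 0.0868
z0 0.125 [ 281  176   65  134 8215] [0.5487 0.0819] [0.1118 0.0502] 9.92 z 0.1236
z0 0.125 [587 210  21  29 247] [ 0.607  -0.1419] [0.0104 0.0249] 81.12 z 0.1254
```

View pics/w24.png

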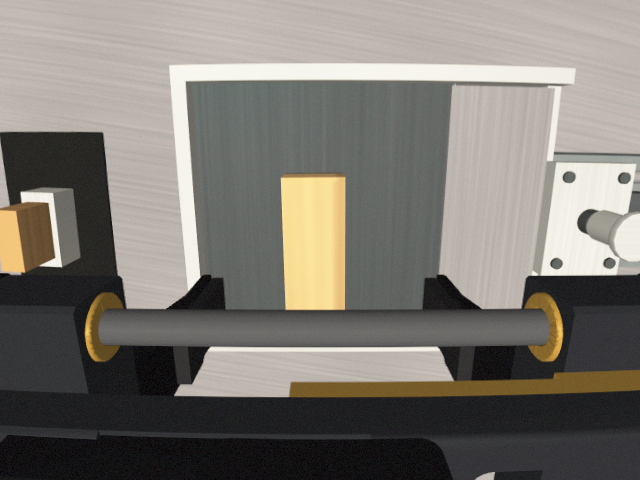

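The measured die centre looks ~20 mm off in x; moving aside for an unobstructed top view.

>>> carry_out([
  [-1,1.5,0,0,0,0,0],
  [-1,3.5,0,0,0,0,0],
  [-1,5.5,0,0,0,0,0],
  [-1,7.5,0,0,0,0,0],
  [-1,9.5,0,0,0,0,0],
  [-1,11.5,0,0,0,0,0],
  [-1,13.5,0,0,0,0,0],
  [-1,15,0,0,0,0,0],
])

```text
time: 45.85
position: [0.6304, -0.2962, 0.269]
tool_rot: [0.763, -0.646, -0.002, 0.001]
ft_force: [0.2, 1.0, -0.2]
grip_width: 0.0875
```

```bash
python3 - <<'E'
from h import *
st()
d=rects('top','t25.png',.125,.005,roi=(140,310,200,350))
rects('top','',.086,.005,roi=(200,330,100,190),d=d)
E
```

```text
t 45.85 pos [ 0.6304 -0.2962  0.269 ] base [-0.0005 -0.2878  0.269 ] xang -80.5 tilt [-0.0037  0.0019] F [ 0.2  1.  -0.2] w 0.0875
z0 0.086 [130 247  15  31 367] [0.4949 0.3665] [0.0593 0.0252] 6.82 z 0.0862
```

View pics/t25.png

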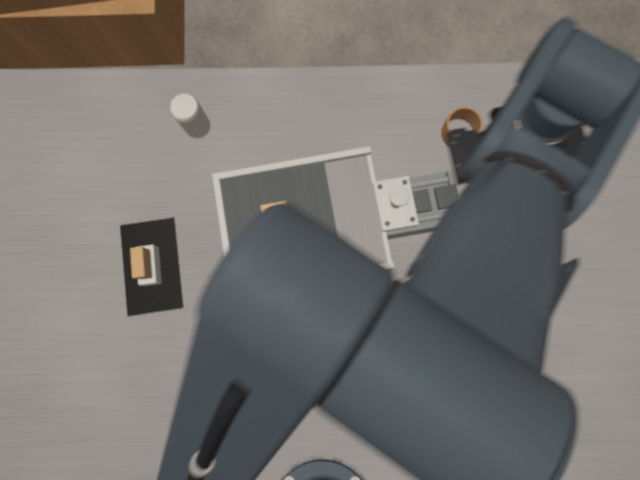

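```bash
python3 - <<'E'
from h import *
plan([.40,-.52,.27],-80.4)
E
```

```text
t 45.9 shift [ 7.09 10.52 -0.  ] rot [ 0.13 -0.21 -0.33]
```

>>> carry_out([
  [-1,1,1.5,0,0,0,0],
  [-1,2,3,0,0,0,0],
  [-1,3,4.5,0,0,0,0],
  [-1,4,6,0,0,0,0],
  [-1,5,7.5,0,0,0,0],
  [-1,6,9,0,0,0,0],
  [-1,7,10.4,0,0,0,0],
  [-1,7,10.4,0,0,0,0],
])

```text
time: 46.7
position: [0.3996, -0.5125, 0.2695]
tool_rot: [0.762, -0.648, -0.002, 0.001]
ft_force: [0.5, 0.9, -0.2]
grip_width: 0.0869
```

```bash
python3 - <<'E'
from h import *
st()
d=rects('top','t26.png',.125,.005,roi=(140,310,200,350))
rects('top','',.103,.003,roi=(100,330,180,480),d=d)
rects('top','',.060,.004,roi=(270,340,480,560),d=d)
rects('top','',.164,.004,roi=(160,230,370,440),d=d)
print(b2w(0,.09))
E
```

```text
t 46.7 pos [ 0.3996 -0.5125  0.2695] base [-0.2642 -0.4627  0.2695] xang -80.75 tilt [-0.0037  0.0015] F [ 0.5  0.9 -0.2] w 0.0869
z0 0.125 [ 261  201   35   64 1560] [0.5451 0.0809] [0.1206 0.0501] 10.16 z 0.125
z0 0.103 [283 151  68  16 351] [0.7001 0.0048] [0.0139 0.139 ] 9.08 z 0.1028
z0 0.103 [214 188  15  66 337] [0.5755 0.195 ] [0.1361 0.0123] 9.71 z 0.1031
z0 0.103 [224 255  10  34 166] [0.4726 0.1782] [0.0677 0.0119] 9.9 z 0.1028
z0 0.103 [328 267  38  12 188] [ 0.4688 -0.0525] [0.0121 0.0744] 9.52 z 0.1029
z0 0.06 [496 285  33  33 825] [ 0.4137 -0.3802] [0.0635 0.0632] 89.97 z 0.0601
z0 0.164 [390 187  20  19 276] [ 0.6055 -0.1513] [0.0349 0.035 ] 29.02 z 0.1637
[0.56799539 0.07644042 0.        ]
```

View pics/t26.png

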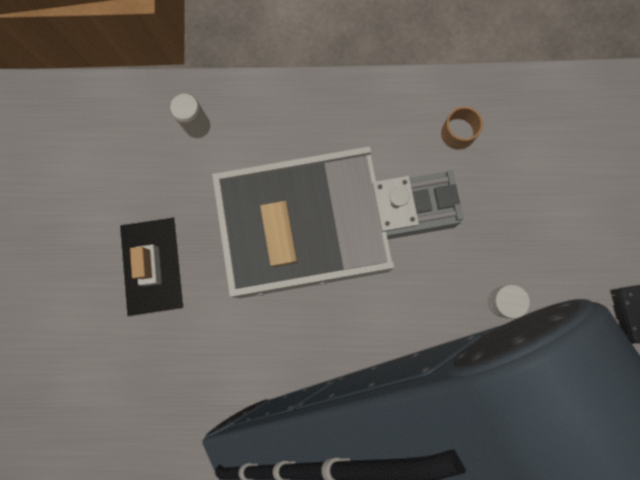

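The die has been knocked about 23 mm off (limit 30), so I'll mend it.

```bash
python3 - <<'E'
from h import *
plan([.545,.081,.27],-80.0)
E
```

```text
t 46.75 shift [-22.4   -9.5    0.06] rot [ 0.08  0.23 -0.65]
```

>>> carry_out([
  [-1,-1,-0.5,0,0,0,-0.6],
  [-1,-2.6,-1.2,0,0,0,-0.6],
  [-1,-4.3,-1.9,0,0,0,-0.6],
  [-1,-6,-2.6,0,0,0,-0.6],
  [-1,-7.7,-3.3,0,0,0,-0.6],
  [-1,-9.5,-4,0,0,0,-0.6],
  [-1,-11.2,-4.7,0,0,0,-0.6],
  [-1,-13,-5.5,0,0,0,-0.6],
])

```text
time: 47.55
position: [0.4852, -0.1621, 0.2709]
tool_rot: [0.768, -0.641, -0.001, -0.0]
ft_force: [0.5, -1.3, 0.3]
grip_width: 0.087
```

```bash
python3 - <<'E'
from h import *
plan([.545,.081,.27],-80.0)
E
```

```text
t 47.55 shift [-9.14 -4.09  0.05] rot [0.1  0.13 0.28]
```

>>> carry_out([
  [-1,-1.8,-0.8,0,0,0,0.2],
  [-1,-3.6,-1.6,0,0,0,0.2],
  [-1,-5.4,-2.4,0,0,0,0.2],
  [-1,-7.2,-3.2,0,0,0,0.2],
  [-1,-8.6,-3.9,0,0,0,0.2],
  [-1,-9.1,-4.1,0,0,0,0.2],
  [-1,-9.1,-4.1,0,0,0,0.2],
  [-1,-9.1,-4.1,0,0,0,0.2],
])

```text
time: 48.35
position: [0.5452, 0.0762, 0.2713]
tool_rot: [0.767, -0.642, -0.001, 0.001]
ft_force: [-0.1, -0.3, -0.2]
grip_width: 0.0871
```

```bash
python3 - <<'E'
from h import *
st()
d=rects('wrist','w27.png',.125,.006)
plan([.5451,.0809,.0985],-80.0)
E
```

```text
t 48.35 pos [0.5452 0.0762 0.2713] base [-0.0225  0.0935  0.2713] xang -79.92 tilt [-0.0021 -0.0006] F [-0.1 -0.3 -0.2] w 0.0871
z0 0.125 [ 285  145   67  149 9426] [0.546  0.0802] [0.1206 0.0502] 9.98 z 0.1252
z0 0.125 [598 183  19  31 222] [ 0.6073 -0.1425] [0.0107 0.0252] 86.98 z 0.1266
 t 48.4 shift [-0.22 -0.04  6.92] rot [ 0.1  -0.02 -0.  ]
```

View pics/w27.png

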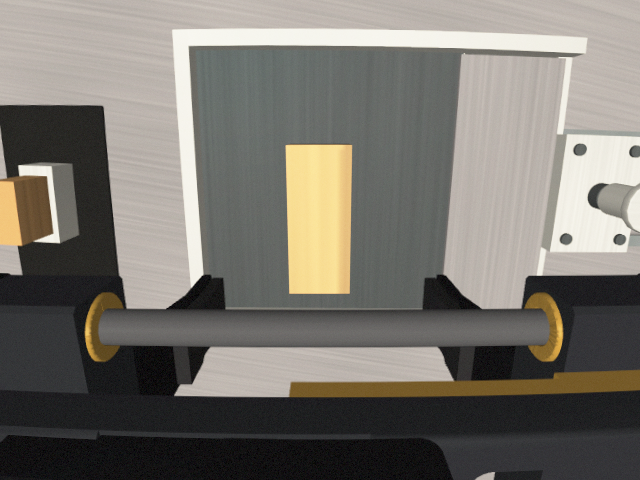

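>>> carry_out([
  [-1,-0.15,-0.02,1.5,0,0,0],
  [-1,-0.15,-0.02,3,0,0,0],
  [-1,-0.15,-0.02,4.6,0,0,0],
  [-1,-0.15,-0.02,6,0,0,0],
  [-1,-0.15,-0.02,6.8,0,0,0],
  [-1,-0.15,-0.02,6.8,0,0,0],
  [-1,-0.15,-0.02,6.8,0,0,0],
  [-1,-0.15,-0.02,6.8,0,0,0],
])

```text
time: 49.2
position: [0.5472, 0.0791, 0.1035]
tool_rot: [0.766, -0.643, 0.001, -0.001]
ft_force: [0.3, 0.8, 0.1]
grip_width: 0.0871
```

>>> carry_out([
  [1,0,0,0,0,0,0],
  [1,0,0,0,0,0,0],
  [1,0,0,0,0,0,0],
  [1,0,0,0,0,0,0],
  [1,0,0,0,0,0,0],
  [1,0,0,0,0,0,0],
  [1,0,0,0,0,0,0],
  [1,0,0,0,0,0,0],
])

```text
time: 50.0
position: [0.546, 0.0801, 0.1021]
tool_rot: [0.766, -0.643, -0.0, -0.0]
ft_force: [-0.1, 1.5, 1.2]
grip_width: 0.0494
```

```bash
python3 - <<'E'
from h import *
st(); plan([.568,.0764,.105],-80.4)
E
```

```text
t 50.0 pos [0.546  0.0801 0.1021] base [-0.0211  0.0973  0.1021] xang -79.98 tilt [0.     0.0002] F [-0.1  1.5  1.2] w 0.0494
 t 50.0 shift [ 0.3  -0.84 -0.12] rot [-0.    0.01  0.42]
```

Held. Lift 8 mm, shift, lower, release.

>>> carry_out([
  [1,0,0,-0.15,0,0,0],
  [1,0,0,-0.3,0,0,0],
  [1,0.1,-0.3,-0.3,0,0,0.4],
  [1,0.2,-0.6,-0.3,0,0,0.4],
  [1,0.3,-0.84,-0.3,0,0,0.4],
  [1,0.3,-0.84,-0.3,0,0,0.4],
  [1,0.3,-0.84,-0.15,0,0,0.4],
  [1,0.3,-0.84,-0.02,0,0,0.4],
])

```text
time: 50.8
position: [0.5673, 0.0763, 0.102]
tool_rot: [0.764, -0.645, -0.001, 0.0]
ft_force: [-1.2, -0.3, 21.4]
grip_width: 0.0497
```

>>> carry_out([
  [1,0,0,0.02,0,0,0],
  [1,0,0,0.03,0,0,0],
  [1,0,0,0.03,0,0,0],
])

```text
time: 51.1
position: [0.5674, 0.0763, 0.1021]
tool_rot: [0.764, -0.645, -0.0, 0.0]
ft_force: [-2.7, -0.8, 3.5]
grip_width: 0.0495
```

```bash
python3 - <<'E'
from h import *
st()
E
```

```text
t 51.1 pos [0.5674 0.0763 0.1021] base [-0.0006  0.0899  0.1021] xang -80.38 tilt [-0.0008 -0.    ] F [-2.7 -0.8  3.5] w 0.0495
```

>>> carry_out([
  [-1,0,0,0,0,0,0],
  [-1,0,0,0,0,0,0],
  [-1,0,0,0,0,0,0],
  [-1,0,0,0,0,0,0],
  [-1,0,0,0,0,0,0],
  [-1,0,0,-1,0,0,0],
  [-1,0,0,-2.5,0,0,0],
  [-1,0,0,-4,0,0,0],
])

```text
time: 51.9
position: [0.5674, 0.0763, 0.2022]
tool_rot: [0.764, -0.645, -0.001, 0.001]
ft_force: [2.0, -0.2, -0.0]
grip_width: 0.0867
```

>>> carry_out([
  [-1,0,0,-1.5,0,0,0],
  [-1,0,0,-2.8,0,0,0],
  [-1,1.5,0.7,-2.8,0,0,0],
  [-1,3.3,1.5,-2.8,0,0,0],
  [-1,5.1,2.3,-2.8,0,0,0],
  [-1,7,3.1,-2.8,0,0,0],
  [-1,8.8,3.9,-2.8,0,0,0],
  [-1,10.6,4.7,-2.8,0,0,0],
])

```text
time: 52.7
position: [0.4956, -0.2063, 0.2719]
tool_rot: [0.764, -0.645, 0.0, -0.0]
ft_force: [1.3, -0.1, 0.3]
grip_width: 0.087
```

>>> carry_out([
  [-1,1.8,0.8,0,0,0,0],
  [-1,3.6,1.6,0,0,0,0],
  [-1,5.4,2.6,0,0,0,0],
  [-1,7.2,3.6,0,0,0,0],
  [-1,9,4.6,0,0,0,0],
  [-1,10.8,5.6,0,0,0,0],
  [-1,11.8,6,0,0,0,0],
  [-1,11.8,6,0,0,0,0],
])

```text
time: 53.5
position: [0.3957, -0.5256, 0.2711]
tool_rot: [0.762, -0.647, 0.001, 0.001]
ft_force: [0.2, 0.2, -0.7]
grip_width: 0.0872
```

```bash
python3 - <<'E'
from h import *
st()
d=rects('top','t28.png',.125,.005,roi=(140,310,200,350))
rects('top','',.086,.004,roi=(200,330,100,190),d=d)
rects('top','',.103,.003,roi=(100,330,180,480),d=d)
rects('top','',.060,.004,roi=(270,340,480,560),d=d)
rects('top','',.164,.004,roi=(160,230,370,440),d=d)
st()
E
```

```text
t 53.5 pos [ 0.3957 -0.5256  0.2711] base [-0.2703 -0.4749  0.2711] xang -80.68 tilt [-0.     -0.0029] F [ 0.2  0.2 -0.7] w 0.0872
z0 0.125 [ 263  191   35   63 1548] [0.5665 0.0769] [0.1204 0.0502] 9.63 z 0.1249
z0 0.086 [130 247  15  30 327] [0.4953 0.3661] [0.0598 0.0246] 7.47 z 0.0861
z0 0.103 [310 148  56  14 288] [ 0.7068 -0.0378] [0.0131 0.1126] 9.75 z 0.1028
z0 0.103 [212 170  34  21 209] [0.6586 0.1811] [0.0352 0.067 ] 10.01 z 0.1028
z0 0.103 [245 280  48  13 216] [0.4434 0.0996] [0.0117 0.0937] 8.16 z 0.1032
z0 0.06 [496 285  33  33 843] [ 0.4135 -0.3814] [0.0629 0.0629] 0.02 z 0.06
z0 0.164 [390 187  20  19 302] [ 0.6054 -0.1518] [0.0356 0.0353] 88.4 z 0.1638
t 53.55 pos [ 0.3965 -0.5226  0.271 ] base [-0.269 -0.472  0.271] xang -80.58 tilt [-0.0001  0.0004] F [-0.4  1.8 -0.2] w 0.0872
```

View pics/t28.png

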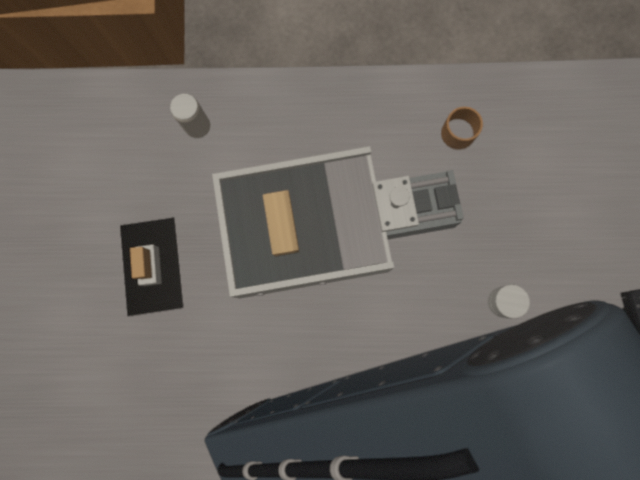

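The top view shows the die centred on the deck (row 222, col 281), the scraper mid-mat (row 264, col 145), the chute covered and the knob back at its starting height. Handing in.

```bash
python3 -c "
from rig import *
print(hand_in())"
```

```text
the job is handed in; nothing more can be done
None
```

I finished the whole sequence and handed the job in at about 54 s of the 210 s. `hand_in` gives no verdict, so the results below are my own camera checks.

**What I did**
- I opened the carriage to its notch, then wiped all six pieces of trim into the chute in three strokes.
- I stood the scraper on its mat, indexed the carriage back to closed and set the die block on the deck.

**Last checks**
- **Trim:** before I closed the carriage, the deck showed clear and all the trim was in the chute. Its highest visible point was about 57 mm above the table, 28 mm below the deck. It is now under the cover, so I could not look again.
- **Carriage and plunger:** the knob is within 1 mm of its starting position and height, so the carriage is closed and the plunger down.
- **Scraper:** upright, about 1 mm from my estimate of the mat's centre.
- **Die block:** flat, about 2 mm from the deck's centre and parallel to the chute within about 0.01 rad.
- **Clamping knob:** not moved, within measuring error.

**What did not go to plan**
- **Knob grip:** the fingers could not close on the 26 mm grip because they touched the wider cap, so I held the knob by its cap.
- **Extra lift:** a mistaken extra lift in one row made the cap slip a little in the pads while opening. The carriage still reached its notch.
- **Die moved:** after I first placed the die, it was about 23 mm off centre, probably from the announced knock. I picked it up again and re-centred it; the wrist force reached about 21 N as I pressed it down.

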